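# Find and punch the balance point of a scale beam

## Robot

A 7-joint arm with a two-finger parallel gripper is mounted at the origin on the work surface. World frame = base frame: x ahead of the robot, y to its left, z up, the work surface at z = 0. Lengths are in m, angles in rad, forces in N, time in s.
With the tool pointing down it reaches from about 0.35 to 0.9 m from the base axis. Payload 8.1 kg.
Tool frame: the origin (TCP) lies midway between the tips of the shut fingers; the grasp point (between the pads) lies 19 mm behind it; x points along the fingers, z is the direction in which the jaws open and shut, and the axes are right-handed (so a half turn about x gives the same grasp; the last joint's range is limited). The gripper opens to 92 mm and grips with 3 to 60 N. Pads are 19 mm wide; open, the fingers measure 130 mm over their backs; the gripper's body (75 mm by 190 mm) begins 47 mm behind the grasp point.
Start: joints at [-1.399, 0.434, 0.025, 1.573, -0.012, 1.134, -0.075], TCP at [0.17, 0.602, 0.204] pointing down, gripper open.
Joint ranges: [-2.62, 2.62], [-0.44, 2.09], [-1.27, 1.32], [0.08, 2.57], [-1.32, 4.46], [0.12, 2], [-2.74, 2.74]. Speed limits (rad/s): [2.22, 2.22, 3.01, 3.01, 3.14, 3.14, 3.14].

## Interface

Orientations are given as a rotation vector (axis times angle).
In Python, from cell import arm, optics, finder gives the robot as it stands.
- The arm moves only by the tool send_rows, never from a script. Its argument "rows" is a list that holds one entry, the list of rows, each a list of 7 numbers: the shift along the tool's x, y, z in mm, then the turn, a rotation vector about the tool's x, y, z in degrees, then the opening in per cent of the stroke, from 0 (shut) to 100 (fully open). A call has exactly 8 rows; each row is the pose to reach, as a shift and turn from the pose commanded when the call began, along the tool's axes at that moment; what a row does not reach only later rows make up. A row lasts 1/10 s, in which the tool goes at most 50 mm and 8.59 degrees, less where a joint would pass 70% of its speed; a pose out of reach is approached as far as the arm can. A call with a gripper value outside its range is refused whole. The fingers move at their own pace and stop on an object; "grip_force" is the grip in N (left out, the last holds). Time passes only in rows, so rows that repeat a pose let the fingers close, or fill a call up. It gives the time, the measured TCP pose, the force and the opening at its end, in the units of the state.
- arm.observe(): the state, without advancing time (a new reading comes with each control period).
- optics.get_image(name): name is "scene" or "top"; returns (picture, depth): 384x512x3 uint8, red, green, blue; 384x512 float32, m along the optical axis (not along the pixel's ray), 0 where there is no reading.
- optics.get_calibration(name): a dict with "camera_matrix" (3x3 intrinsics, pixels), "position" and "orientation" of the camera in the world. Camera axes: x right, y up, looking along -z (the intrinsics and any distortion apply to the point x, -y, -z); pixel columns grow to the right and rows downward; lengths in m; the calibration is good to about 2 mm. A picture is of the moment at which its call begins. get_calibration takes no time and is no camera call.
- arm.sign_off(): hands the job in, once; it reports no verdict.
Trained networks look in the newest picture that a camera, given by its name, has taken for a name from the list of things; names that differ only in an ending like _2 or _b are one class to them, and where a whole thing is asked for, a point or a joint stands for the part that bears it (a point fixed in the world has none). Each returns a list of dicts, best first, with "confidence" (0 to 1); they miss things now and then, are a little off and sometimes report something else, mostly with a low value. They report only what shows in the picture. A call takes as long as a camera call. They do not tell look-alikes from the thing itself.
- finder.search_frame(camera, thing): "bbox" ([left, top, width, height] in pixels, round what is visible of it).
- finder.regions_of(camera, thing): "region" (384x512 bool, what is visible of it) and "bbox" ([left, top, width, height] in pixels, round what is visible of it).
- finder.place_of(camera, thing): "xy" ([column, row] in pixels: a listed point, or the origin of a listed thing).
The state is a dict: "clock": time; "joints": joint angles; "dq": joint speeds; "joint_efforts": joint torques, N m; "position": TCP position; "ee_rot": TCP orientation; "force": force on the tool from outside, world axes, zero at the start; "ft_torque": the same for the moment, N m; "width": opening from 0.0 (shut) to 1.0 (fully open).
Only numpy, scipy, OpenCV 4.12 (cv2) and the standard library are available. Lean on these libraries where they do the work, as an engineer would, in place of code of your own. Each camera call takes 0.05 s, during which the arm holds its last target.

## Task

The square steel bar on the balancing stand is a blank for a scale beam and is weighted unevenly inside. Without lifting it off, slide it gently along the knife edge until it balances level by itself with nothing holding it, then press the spring punch above the edge right down so that it marks the bar there, and leave the bar balanced with the punch sprung back up. Never punch the bar while it is tipped over, do not force it against the stand, and leave the other things on the bench where they are.

Things in the scene. Friction and masses are not known exactly. Their poses are not given: they have to be found in the camera images.
- stand: Balancing stand fixed to the bench: wooden base 100 (x) x 190 (y) x 12 mm, steel knife edge across its middle. Origin: centre of its underside. Its y runs along the bar, z up. The punch's post stands at x -32 to -48 mm, y within 11 mm; its arm, 111 to 127 mm high, reaches over the edge. Beyond 80 mm along y, either side, nothing stands around the overhanging bar.
- fork_a (a point): Floor of the +y one of two fork rests, at y = +70 and -70 mm on the stand (8 mm thick along y). The floor is 4.3 mm lower than the edge, the upright tines leave 3 mm beside the bar on either side, tops 82 mm above the bench. They catch the bar when it tips, 0.06 rad from level either way.
- edge (a point): Middle of the knife edge's top, 70 mm above the bench, straight below the punch. The blunt edge runs 44 mm along the stand's x; its flat top is 6 mm wide along y and gives a little with the bar, damped. The bar stays level by itself, within 0.02 rad, when its balance point is within about 2.5 mm of the edge's middle; further off it tips right over into a fork.
- beam: The bar: square steel tube 14 x 14 mm, 340 mm long along its own y, 0.45 to 0.53 kg, both ends alike. Origin: middle of its length, on its underside; z up. It starts on the edge, tipped, heavy side down in a fork. Its balance point is hidden, up to 25 mm from the middle, either way. Let go, it tips within half a second, or rocks for 1 to 2 s and comes to rest level.
- beam_mid (a point): Middle of the bar (half length, half height): 77 mm above the bench when level on the edge. Grasp the bar from above across its 14 mm width, about 115 mm from the edge on either side. Slide a gripped bar along the line of its own tilted length, or it presses on the edge or lifts off.
- beam_end_a (a point): Centre of the bar's end face at its own +y end, 170 mm from its middle.
- beam_end_b (a point): Centre of the bar's end face at its own -y end, 170 mm from its middle.
- punch_top (a point): Middle of the top of the punch's round brass head, 26 mm across and 10 mm thick, 162 mm above the bench when up. Press straight down.
- punch (a joint): Travel of the spring punch downward in m: 0 up, 0.008 its tip meets the top of a level bar, 0.010 its stop. It starts to move at 1 N, and 5 to 6 N brings it to its stop; its tip is sprung as well. It comes up again by itself.
- whetstone_at (a point): Bystander, leave alone: grey sharpening stone 50 x 160 x 24 mm; a point 12 mm above the middle of its underside
- tin_at (a point): Bystander, leave alone: open dark tin 72 mm wide, 80 high; a point 12 mm above the middle of its underside
- flask_at (a point): Bystander, leave alone: clear bottle 190 mm high; a point 12 mm above the middle of its underside
- chuck_at (a point): Bystander, leave alone: round steel chuck 60 mm wide, 55 high; a point 12 mm above the middle of its underside
- brush_at (a point): Bystander, leave alone: wooden brush lying down; a point 12 mm above the middle of its underside
- wrench_at (a point): Bystander, leave alone: steel wrench lying down; a point 12 mm above the middle of its underside
- dish_at (a point): Bystander, leave alone: shallow aluminium dish 100 mm wide, 25 high; a point 12 mm above the middle of its underside
Things that resemble listed ones, but are neither listed nor needed, are in the scene too. What is shaped like the stand but purple is not meant.

How it is judged:
By the outcome, as a careful person would: the job done as asked, in the order asked, and still so for the second after the job is handed in, with the robot touching nothing.
It also fails if it takes over 64 s, if anything falls off the work surface, if the arm or the gripper's body presses on something with over 40 N, if the wrist force passes 120 N, or if a joint passes its speed limit or range.

## Working session

There is one attempt and no reset: what is moved stays moved. The work goes in short steps, Python scripts to look and compute and a tool call to move; the robot and the scene stay as the last step left them, time stands still between calls to the robot, and variables do not carry over. Pictures are saved under pics/ and viewed, and the job is handed in when it is done.

Besides the shell and the picture viewer there is one more tool, called after "Call:" as name(argument=value, ...), one argument or row to a line, values as JSON. send_rows: Moves the arm, as the interface text tells. Its arguments: {"type":"object","properties":{"rows":{"type":"array"},"grip_force":{"type":"number"}},"required":["rows"]}

```bash
ls; mkdir -p pics; python3 - <<'E'
from cell import arm,optics,finder
import cv2,numpy as np
s=arm.observe(); print(s)
for n in("scene","top"):
    im,d=optics.get_image(n); cv2.imwrite(f"pics/{n}0.png",im[:,:,::-1]); np.save(f"pics/{n}0_d.npy",d)
    c=optics.get_calibration(n); print(n,c)
    for t in("stand","beam","punch","edge","fork_a","beam_mid","beam_end_a","punch_top"):
        try: print(t,[(np.round(r["xy"]).tolist(),round(r["confidence"],2)) for r in finder.place_of(n,t)])
        except Exception as e: print(t,e)
E
```

```text
pics
{'clock': 0.0, 'joints': array([-1.3986016 ,  0.43521793,  0.02497033,  1.57412443, -0.01158902,
        1.13398151, -0.07510615]), 'dq': array([-0.00122408,  0.00102997, -0.00041279, -0.00186782, -0.0005142 ,
        0.00183189, -0.0003016 ]), 'joint_efforts': array([ 1.70365252e-04, -6.67864609e+01,  9.84794386e-01, -3.14452565e+01,
       -6.07695244e-02,  4.29816486e-02,  1.53826068e-04]), 'position': array([0.16950379, 0.60099738, 0.20353754]), 'ee_rot': array([-1.00543725,  1.32797573,  1.00364842]), 'force': array([ 0.02975466, -0.24938643, -0.00219944]), 'ft_torque': array([ 0.0295375 , -0.00501484,  0.03952049]), 'width': 0.9985448924987695}
scene {'camera_matrix': array([[368.19398271,   0.        , 255.92449197],
       [  0.        , 368.19398271, 186.8630708 ],
       [  0.        ,   0.        ,   1.        ]]), 'position': array([ 1.2124895 , -0.26458819,  0.78786792]), 'orientation': array([0.71374029, 0.55708843, 1.2351278 ])}
stand [([331.0, 142.0], 0.97), ([154.0, 173.0], 0.88), ([290.0, 212.0], 0.65), ([292.0, 194.0], 0.4)]
beam [([307.0, 197.0], 0.73), ([289
[... 751 characters left out ...]
ion': array([ 0.29612316, -0.09457352,  1.66642949]), 'orientation': array([ 0.09756902, -0.10105956, -1.55928291])}
stand [([215.0, 206.0], 0.82), ([311.0, 281.0], 0.77)]
beam [([201.0, 196.0], 0.63)]
punch it knows: beam, beam_end, beam_mid, brush_at, chuck_at, dish_at, edge, flask_at, fork, punch_top, stand, tin_at, whetstone_at, wrench_at
edge [([318.0, 285.0], 0.9), ([210.0, 201.0], 0.7), ([138.0, 277.0], 0.59)]
fork_a [([194.0, 198.0], 0.87), ([120.0, 273.0], 0.78), ([297.0, 282.0], 0.63), ([249.0, 203.0], 0.46)]
beam_mid [([201.0, 198.0], 0.91)]
beam_end_a [([249.0, 206.0], 0.74), ([153.0, 195.0], 0.57)]
punch_top [([131.0, 283.0], 0.5), ([209.0, 198.0], 0.47), ([322.0, 286.0], 0.43)]
```

```bash
python3 - <<'E'
import cv2
for n in("scene","top"):
    im=cv2.imread(f"pics/{n}0.png"); cv2.imwrite(f"pics/{n}0b.png",cv2.resize(im,(800,600),interpolation=cv2.INTER_CUBIC))
im=cv2.imread("pics/top0.png")[150:260,130:290]; cv2.imwrite("pics/top0c.png",cv2.resize(im,(800,550),interpolation=cv2.INTER_CUBIC))
im=cv2.imread("pics/scene0.png")[130:250,210:370]; cv2.imwrite("pics/scene0c.png",cv2.resize(im,(800,600),interpolation=cv2.INTER_CUBIC))
E
```

```text
(no output)
```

View pics/scene0b.png

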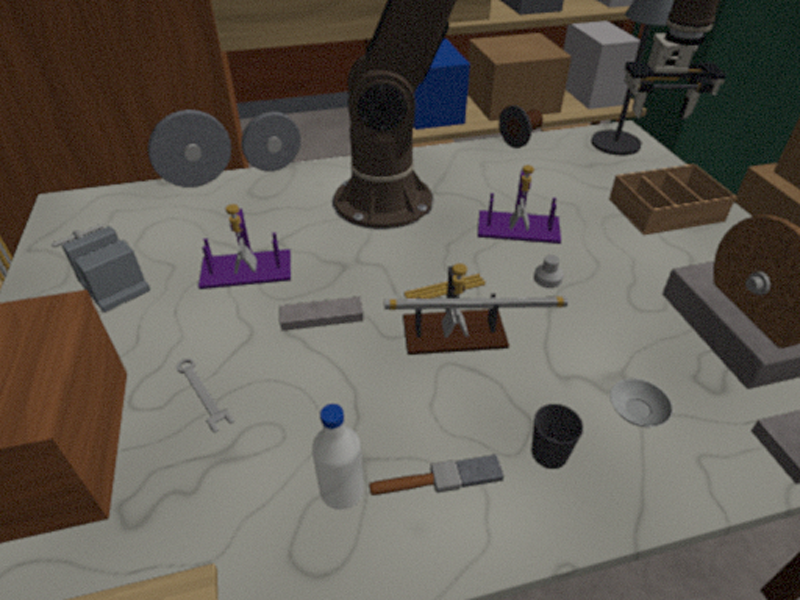

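View pics/top0b.png

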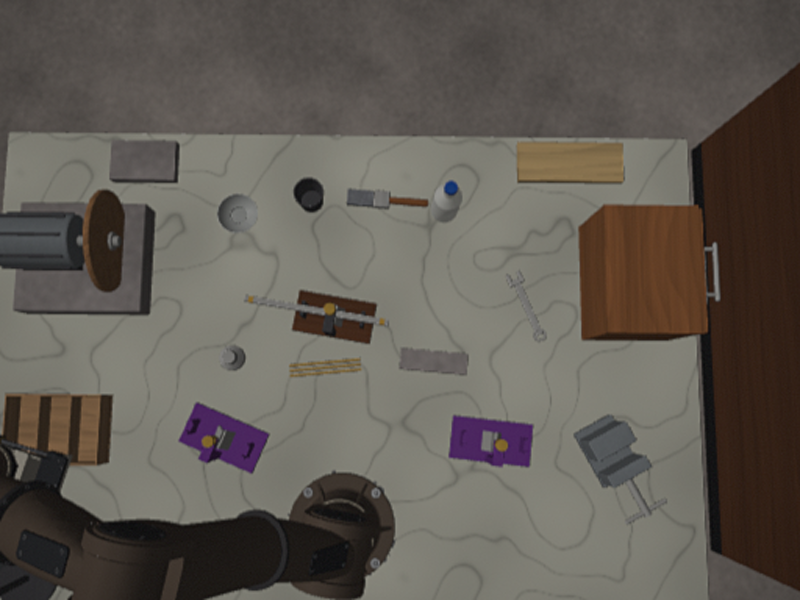

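View pics/scene0c.png

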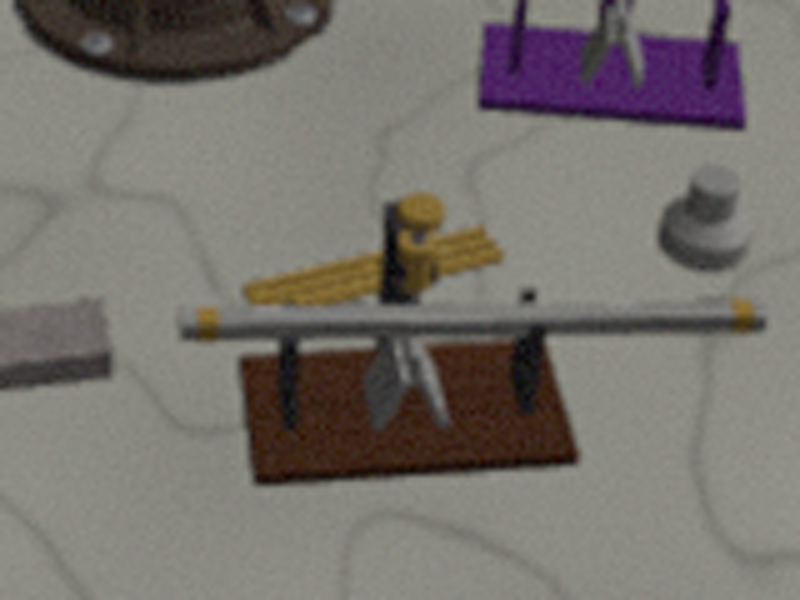

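View pics/top0c.png

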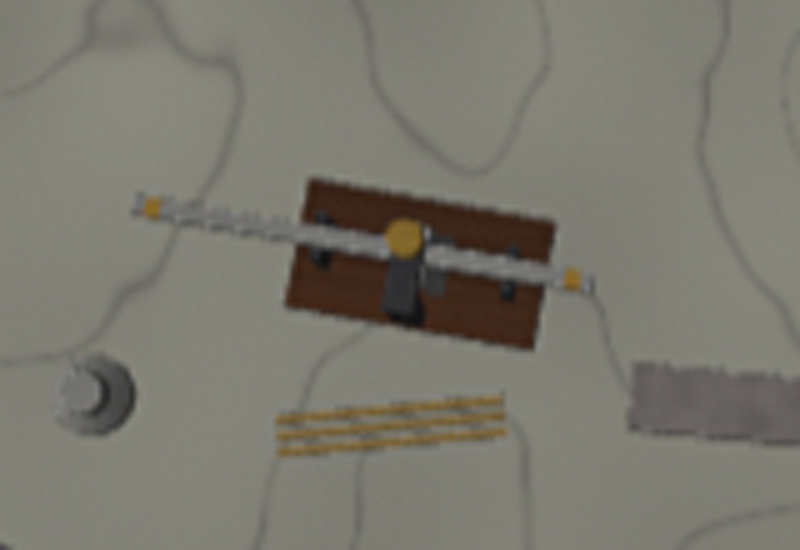

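The stand wanted is the brown one, at scene (290,212) and top (215,206). Possible mix-ups are the purple stands at scene (331,142) and (154,173), top (311,281) and (138,277), and the brass rods at scene about (285,184), which could pass for the bar. The close crops show the steel bar with gold end bands on the brown stand, with its longer overhang at image left in the top view. Next I'll measure it in 3D.

```bash
cat > h.py <<'E'
import numpy as np,cv2
from scipy.spatial.transform import Rotation as R
from cell import arm,optics,finder
def cal(n):
    c=optics.get_calibration(n); return c["camera_matrix"],np.array(c["position"]),R.from_rotvec(c["orientation"]).as_matrix()
def cloud(n,d):
    K,p,Rm=cal(n); v,u=np.mgrid[:384,:512]
    c=np.stack([(u-K[0,2])/K[0,0]*d,-(v-K[1,2])/K[1,1]*d,-d],-1); return c@Rm.T+p
def ray(n,uv):
    K,p,Rm=cal(n); q=Rm@np.array([(uv[0]-K[0,2])/K[0,0],-(uv[1]-K[1,2])/K[1,1],-1]); return p,q
def proj(n,X):
    K,p,Rm=cal(n); c=(np.atleast_2d(X)-p)@Rm; return np.stack([K[0,0]*c[:,0]/-c[:,2]+K[0,2],-K[1,1]*c[:,1]/-c[:,2]+K[1,2]],1)
def onz(n,uv,z):
    p,q=ray(n,uv); return p+q*(z-p[2])/q[2]
E
python3 - <<'E'
from h import *
for n in("scene","top"):
    im=cv2.imread(f"pics/{n}0.png"); d=np.load(f"pics/{n}0_d.npy"); P=cloud(n,d)
    # brown base: 
    hsv=cv2.cvtColor(im,cv2.COLOR_BGR2HSV)
    c=proj(n,[[0.5,0,0]]) 
    roi=np.zeros((384,512),bool)
    if n=="scene": roi[195:232,250:335]=1
    else: roi[180:225,180:250]=1
    m=roi&(hsv[...,1]>90)&((hsv[...,0]<15)|(hsv[...,0]>170))&(hsv[...,2]<110)&(d>0)
    Q=P[m]; print(n,"base n",m.sum(),"z med",np.median(Q[:,2]))
    Q=Q[abs(Q[:,2]-.012)<.01]
    if n=="top": 
        px=np.argwhere(m)[:,::-1].astype(float); pts=np.array([onz(n,u,.012)[:2] for u in px])
    else: pts=Q[:,:2]
    r=cv2.minAreaRect((pts*1000).astype(np.float32)); print("rect",r)
    # bar points: z 60..90, grey
    m=(d>0)&(P[...,2]>.058)&(P[...,2]<.1)
    roi=np.zeros((384,512),bool)
    if n=="scene": roi[180:210,240:370]=1
    else: roi[180:215,150:255]=1
    m&=roi; print("bar n",m.sum())
    Q=P[m]; xy=Q[:,:2]; mu=xy.mean(0); dirn=np.linalg.svd(xy-mu)[2][0]
    if dirn[1]<0: dirn=-dirn
    s=(xy-mu)@dirn; print("mu",mu,"yaw deg of y axis",np.degrees(np.arctan2(-dirn[0],dirn[1])),"s",s.min(),s.max())
    a=np.polyfit(s,Q[:,2],1); print("z fit",a, "end", mu+dirn*s.min(),mu+dirn*s.max())
    for lo in np.arange(-.2,.2,.04):
        k=(s>=lo)&(s<lo+.04)
        if k.sum(): print(round(lo,2),k.sum(),np.round(np.percentile(Q[k,2],[10,50,90]),4))
E
```

```text
scene base n 1164 z med 0.012160691025671355
rect ((494.0124816894531, 22.384414672851562), (185.5423583984375, 98.69695281982422), 80.09648132324219)
bar n 896
mu [0.49765031 0.05156768] yaw deg of y axis -9.800184595712713 s -0.1594466236865012 0.1776372150929548
z fit [-0.05257685  0.07785593] end [ 0.47051048 -0.1055522 ] [0.52788642 0.2266127 ]
-0.16 100 [0.0801 0.0886 0.0921]
-0.12 125 [0.0729 0.0836 0.0893]
-0.08 101 [0.0748 0.0839 0.0876]
-0.04 140 [0.0636 0.0789 0.0853]
0.0 112 [0.0689 0.079  0.0828]
0.04 104 [0.0678 0.0777 0.0809]
0.08 97 [0.0635 0.0747 0.0775]
0.12 80 [0.064  0.0723 0.0752]
0.16 37 [0.0638 0.0712 0.0737]
top base n 787 z med 0.011350321694252985
rect ((488.6053771972656, 26.188888549804688), (185.9998321533203, 95.26483154296875), 80.5281753540039)
bar n 407
mu [0.49466573 0.06040816] yaw deg of y axis -9.851036483773814 s -0.16618462425397473 0.17277687443608478
z fit [-0.05570959  0.07964626] end [ 0.46623367 -0.10332622] [0.52422564 0.23063759]
-0.2 8 [0.0863 0.0907 0.0966]
-0.16 48 [0.0833 0.0889 0.0937]
-0.12 62 [0.0768 0.0844 0.0908]
-0.08 49 [0.0777 0.0846 0.0896]
-0.04 25 [0.0696 0.0799 0.0851]
0.0 62 [0.0716 0.0785 0.0834]
0.04 49 [0.0722 0.0777 0.0819]
0.08 44 [0.0686 0.0743 0.079 ]
0.12 47 [0.0678 0.0724 0.0771]
0.16 13 [0.0681 0.0699 0.073 ]
```

Both views agree: the bar tips down on its +y side by about 0.055 rad with a yaw of about -9.8°, and its middle lies about 37 mm to +y of the edge. I'll refine the pose by fitting the bar's silhouette in both views.

```bash
cat > fit.py <<'E'
from h import *
from scipy.optimize import minimize
C=np.array([.4905,.0245])
def corners(p):
    x,y,z,yaw,t=p  # centre of bar, tilt t: z slope along y (+ = +y side up)
    Rm=R.from_euler('ZX',[yaw,t]).as_matrix()
    q=np.array([[a,b,c] for a in(-.007,.007) for b in(-.17,.17) for c in(-.007,.007)])
    return q@Rm.T+np.array([x,y,z])
def barmask(n,d):
    P=cloud(n,d); yaw=np.radians(-9.8); ax=np.array([-np.sin(yaw),np.cos(yaw)]); nx=np.array([ax[1],-ax[0]])
    rel=P[...,:2]-C; s=rel@ax; l=rel@nx
    return (d>0)&(P[...,2]>.045)&(P[...,2]<.11)&(abs(s)>.079)&(abs(s)<.24)&(abs(l)<.03), (abs(s)>.085)
SS=8
def rend(n,p):
    uv=proj(n,corners(p)); h=cv2.convexHull(((uv+.5)*SS-.5).astype(np.float32)).round().astype(np.int32)
    im=np.zeros((384*SS,512*SS),np.uint8); cv2.fillConvexPoly(im,h,255)
    return cv2.resize(im,(512,384),interpolation=cv2.INTER_AREA)/255.
def roi(n):
    yaw=np.radians(-9.8); ax=np.array([-np.sin(yaw),np.cos(yaw)]); nx=np.array([ax[1],-ax[0]])
    m=np.zeros((384,512),np.uint8)
    for a,b in((.09,.27),(-.27,-.09)):
        q=[[*(C+ax*s+nx*l),.075] for s,l in((a,-.035),(b,-.035),(b,.035),(a,.035))]
        cv2.fillPoly(m,[proj(n,q).round().astype(np.int32)],1)
    return m>0
def fit(ns,D,p0):
    M={n:barmask(n,D[n])[0] for n in ns}; W={n:roi(n) for n in ns}
    def f(p):
        return sum((((rend(n,p)-M[n])**2)[W[n]]).sum() for n in ns)
    best=None
    for k in range(2):
        r=minimize(f,p0,method='Nelder-Mead',options=dict(initial_simplex=np.array([p0]+[p0+np.eye(5)[i]*[.004,.004,.004,.02,.02][i] for i in range(5)]),maxiter=160,xatol=1e-4,fatol=.05)); p0=r.x
    return r.x,r.fun,{n:M[n].sum() for n in ns}
E
python3 - <<'E'
from fit import *
D={n:np.load(f"pics/{n}0_d.npy") for n in("scene","top")}
p0=np.array([.497,.061,.075,np.radians(-9.8),-.058])
for ns in(("scene",),("top",),("scene","top")):
    p,f,c=fit(ns,D,p0); yaw=p[3]; ax=np.array([-np.sin(yaw),np.cos(yaw)]);nx=np.array([ax[1],-ax[0]])
    print(ns,np.round(p,4),"yaw",np.degrees(p[3]).round(2),f.round(1),c,"lat",round(p[:2]@nx,4),"along",round(p[:2]@ax,4))
# stand centre from both via finder points
for n,u in(("scene",(291,195)),("top",(210,201))): print("edge",onz(n,u,.07))
for n,u in(("scene",(292,171)),("top",(209,198))): print("ptop",onz(n,u,.162))
for n,u in(("scene",(290,212)),("top",(215,206))): print("stand",onz(n,u,.0))
E
```

```text
('scene',) [ 0.4983  0.0608  0.0765 -0.1526 -0.0755] yaw -8.75 11.4 {'scene': np.int64(417)} lat 0.4833 along 0.1359
('top',) [ 0.4969  0.0629  0.0747 -0.1671 -0.0556] yaw -9.57 8.1 {'top': np.int64(213)} lat 0.4795 along 0.1447
('scene', 'top') [ 0.4966  0.0611  0.0748 -0.1666 -0.0612] yaw -9.55 21.8 {'scene': np.int64(417), 'top': np.int64(213)} lat 0.4796 along 0.1426
edge [0.4885307  0.02264283 0.07      ]
edge [0.48674138 0.03465644 0.07      ]
ptop [0.49184849 0.01847511 0.162     ]
ptop [0.48603621 0.03082185 0.162     ]
stand [0.48821078 0.02408563 0.        ]
stand [0.47628235 0.02109708 0.        ]
```

```bash
cat >> h.py <<'E'
YAW=np.radians(-9.6); AX=np.array([-np.sin(YAW),np.cos(YAW),0]); NX=np.array([np.cos(YAW),np.sin(YAW),0])
EDGE=None
def toolR(tilt,sgn):
    b=AX*np.cos(tilt)+np.array([0,0,1])*np.sin(tilt); z=NX*sgn
    up=np.cross(NX,b); x=-up; y=np.cross(z,x); return np.stack([x,y,z],1)
def delta(Rt,pt,s=None):
    s=s or arm.observe(); Rc=R.from_rotvec(s["ee_rot"]).as_matrix(); 
    d=Rc.T@(np.array(pt)-s["position"])*1000; w=np.degrees(R.from_matrix(Rc.T@Rt).as_rotvec()); return np.round(d,1),np.round(w,2)
E
python3 - <<'E'
from h import *
s=arm.observe(); print(R.from_rotvec(s["ee_rot"]).as_matrix().round(3))
lat,edge=.4796,.1057
for sgn in(1,-1):
    Rt=toolR(-.06,sgn); print(sgn,Rt.round(3).tolist())
    g=NX*lat+AX*(edge+.155)+np.array([0,0,.0675])
    t=g+Rt[:,0]*.019
    print("grasp tcp",t.round(4)); 
    print("above",delta(Rt,t-Rt[:,0]*.09),"at",delta(Rt,t))
E
```

```text
[[ 0.    -0.962  0.271]
 [ 0.     0.271  0.962]
 [-1.     0.     0.   ]]
1 [[-0.01, 0.166, 0.986], [-0.059, 0.984, -0.167], [-0.998, -0.06, 0.0]]
grasp tcp [0.5162 0.1759 0.0485]
above (array([  65.9, -448.5, -310.2]), array([83.82,  2.52, -2.8 ])) at (array([ 155.8, -449.1, -315.6]), array([83.82,  2.52, -2.8 ]))
-1 [[-0.01, -0.166, -0.986], [-0.059, -0.984, 0.167], [-0.998, 0.06, -0.0]]
grasp tcp [0.5162 0.1759 0.0485]
above (array([  65.9, -448.5, -310.2]), array([-96.12,   2.89,   2.59])) at (array([ 155.8, -449.1, -315.6]), array([-96.12,   2.89,   2.59]))
```

Call:
send_rows(
  rows=[
    [[0,-28,-19,5.3,0.2,-0.2,50],[0,-56,-39,10.6,0.3,-0.35,50],[0,-84,-58,15.9,0.5,-0.5,50],[0,-112,-78,21.2,0.6,-0.7,50],[0,-140,-97,26.5,0.8,-0.9,50],[0,-168,-116,31.8,1,-1.05,50],[0,-196,-136,37.1,1.1,-1.2,50],[0,-224,-155,42.4,1.3,-1.4,50]],
  ],
  grip_force=12,
)

```text
clock: 1.6
position: [0.3439, 0.3904, 0.2045]
ee_rot: [-0.458, 1.53, 0.407]
force: [0.9, 0.3, -0.3]
width: 0.506
```

```bash
python3 - <<'E'
from h import *
s=arm.observe(); print(s["clock"],s["position"],s["joints"].round(2))
Rt=toolR(-.06,1); t=np.array([.5162,.1759,.0485]); print(delta(Rt,t-Rt[:,0]*.07),delta(Rt,t))
E
```

```text
1.6 [0.34388048 0.39037151 0.20454236] [-1.17  0.28  0.26  1.82 -0.05  1.07 -0.34]
(array([  93.8, -267.1,   38.1]), array([41.21,  1.22, -1.39])) (array([ 163.8, -268.2,   36.1]), array([41.21,  1.22, -1.39]))
```

Call:
send_rows(
  rows=[
    [[8,-38,5,6,0.2,-0.2,50],[20,-76,10,12,0.4,-0.4,50],[35,-114,16,18,0.5,-0.6,50],[50,-152,22,24,0.7,-0.8,50],[65,-190,27,30,0.9,-1,50],[80,-229,33,36,1.1,-1.2,50],[94,-267,38,41.2,1.2,-1.4,50],[94,-267,38,41.2,1.2,-1.4,50]],
  ],
)

```text
clock: 2.4
position: [0.5192, 0.1761, 0.117]
ee_rot: [0.086, 1.57, -0.187]
force: [-0.5, -0.9, 0.1]
width: 0.501
```

```bash
python3 - <<'E'
from h import *
s=arm.observe(); print(s["clock"],s["position"],s["joints"].round(2),s["force"])
Rt=toolR(-.06,1); t=np.array([.5162,.1759,.0485]); print(delta(Rt,t-Rt[:,0]*.07),delta(Rt,t))
s=arm.observe()
for n in("scene","top"):
    im,d=optics.get_image(n); np.save(f"pics/{n}1_d.npy",d); im=im[:,:,::-1].copy()
    u=proj(n,[s["position"]])[0]; print(n,u)
    np.save(f"pics/{n}1.npy",im)
    x,y=u.astype(int); x0,y0=x-60,y-50
    c=im[y0:y0+90,x0:x0+120]; c=cv2.resize(c,(800,600),interpolation=cv2.INTER_CUBIC)
    tu=((u-[x0,y0]+.5)*800/120).astype(int); cv2.circle(c,tu.tolist(),5,(0,0,255),1)
    for sx in np.arange(-.17,.18,.01):
        pass
    cv2.imwrite(f"pics/{n}1c.png",c)
E
```

```text
2.4 [0.51920766 0.17608427 0.117003  ] [-0.82  0.45  0.49  1.87 -0.19  0.91 -0.42] [-0.50777497 -0.8561065   0.07555416]
(array([-1.6,  3.4, -3. ]), array([-0.36,  0.06,  0.22])) (array([68.4,  3.7, -3. ]), array([-0.36,  0.06,  0.22]))
scene [347.73322273 180.54522099]
top [168.97886851 189.88322656]
```

View pics/scene1c.png

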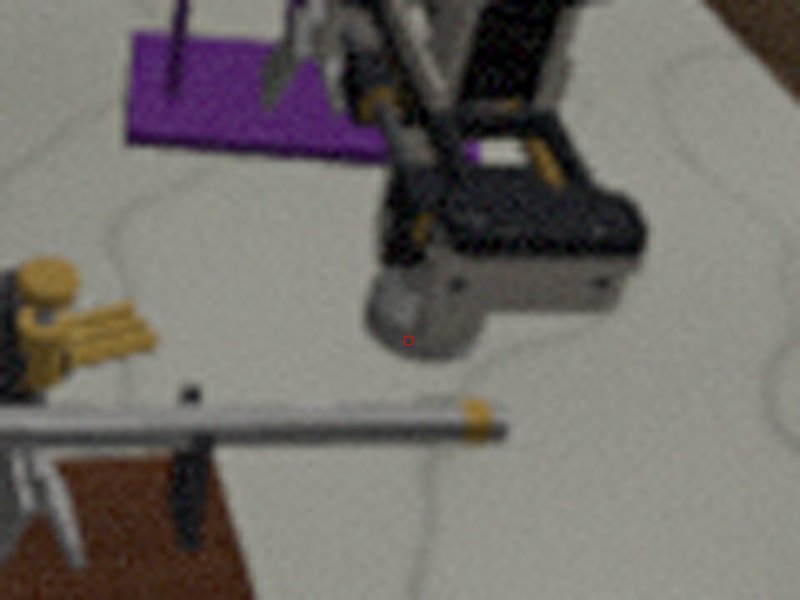

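View pics/top1c.png

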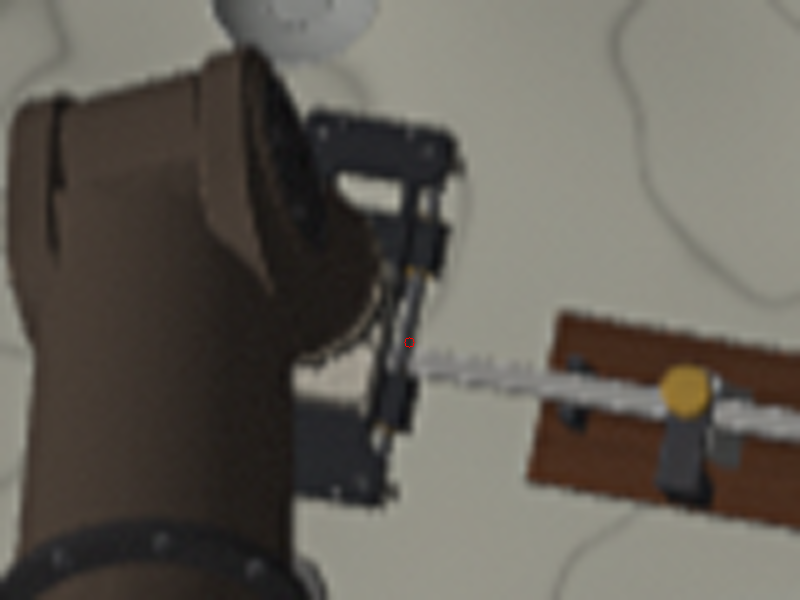

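The hand is above the +y overhang, at scene (347,180) and top (169,190), and lined up with the bar. Descending now.

Call:
send_rows(
  rows=[
    [[0,3,-3,-0.3,0,0.2,50],[12,3,-3,-0.3,0,0.2,50],[28,3,-3,-0.3,0,0.2,50],[44,3,-3,-0.3,0,0.2,50],[58,3,-3,-0.3,0,0.2,50],[68,3,-3,-0.3,0,0.2,50],[68,3,-3,-0.3,0,0.2,50],[68,3,-3,-0.3,0,0.2,50]],
  ],
)

```text
clock: 3.3
position: [0.5136, 0.1817, 0.05]
ee_rot: [0.079, 1.571, -0.168]
force: [0.1, -0.5, 0.1]
width: 0.5
```

```bash
python3 - <<'E'
from h import *
Rt=toolR(-.06,1); t=np.array([.5162,.1759,.0485])
im,d=optics.get_image("scene"); s=arm.observe(); print(s["clock"],s["position"],s["force"],s["ft_torque"],delta(Rt,t)); n="scene"
im=im[:,:,::-1].copy()
u=proj(n,[s["position"]])[0]; x,y=u.astype(int); x0,y0=x-60,y-50
c=im[y0:y0+90,x0:x0+120]; c=cv2.resize(c,(800,600),interpolation=cv2.INTER_CUBIC)
tu=((u-[x0,y0]+.5)*800/120).astype(int); cv2.circle(c,tu.tolist(),5,(0,0,255),1)
cv2.imwrite(f"pics/{n}2c.png",c)
E
```

```text
3.35 [0.51392437 0.18177931 0.05038395] [-0.08486863 -0.76241761 -0.30778415] [-0.03863101  0.03557269  0.02406575] (array([ 2.2, -5.3,  3.2]), array([ 0.55,  0.05, -0.22]))
```

View pics/scene2c.png

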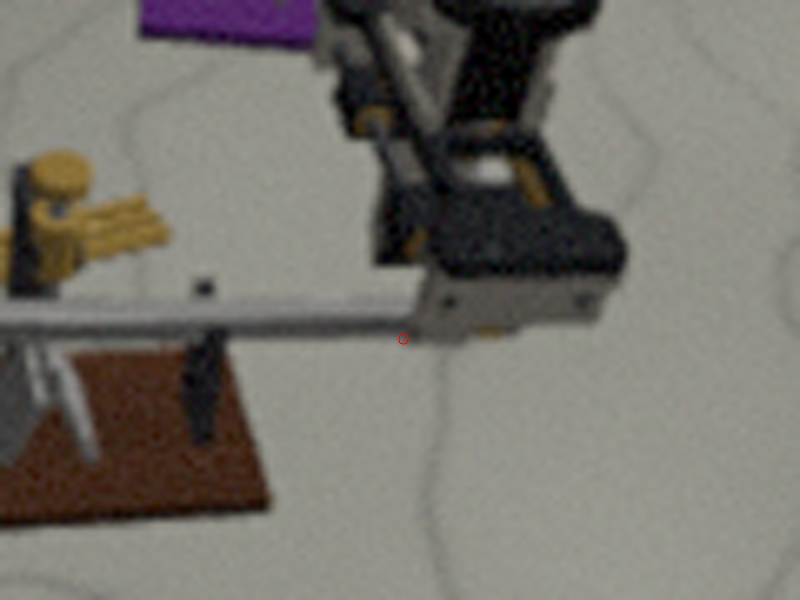

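Call:
send_rows(
  rows=[
    [[2,-5,3,0.5,0,-0.2,50],[2,-5,3,0.5,0,-0.2,40],[2,-5,3,0.5,0,-0.2,32],[2,-5,3,0.5,0,-0.2,26],[2,-5,3,0.5,0,-0.2,23],[2,-5,3,0.5,0,-0.2,21],[2,-5,3,0.5,0,-0.2,20],[2,-5,3,0.5,0,-0.2,20]],
  ],
)

```text
clock: 4.15
position: [0.5158, 0.1758, 0.0482]
ee_rot: [0.084, 1.571, -0.178]
force: [0.7, -0.5, 0.1]
width: 0.202
```

```bash
python3 - <<'E'
from h import *
Rt=toolR(-.06,1); t=np.array([.5162,.1759,.0485])
S=[]
for i in range(4):
    im,d=optics.get_image("scene" if i%2 else "top"); s=arm.observe(); S.append(np.r_[s["force"],s["ft_torque"],s["position"]])
print(np.round(S,3),s["width"],delta(Rt,t))
im=im[:,:,::-1].copy();n="scene"
u=proj(n,[s["position"]])[0]; x,y=u.astype(int); x0,y0=x-60,y-50
c=im[y0:y0+90,x0:x0+120]; c=cv2.resize(c,(800,600),interpolation=cv2.INTER_CUBIC)
cv2.imwrite(f"pics/{n}3c.png",c)
E
```

```text
[[-0.375  0.068 -1.008 -0.01   0.023  0.028  0.516  0.176  0.048]
 [ 0.429  0.011 -0.236 -0.083  0.077  0.018  0.516  0.176  0.048]
 [ 0.453 -0.245  0.485 -0.012  0.076 -0.041  0.516  0.176  0.048]
 [-0.273  0.137 -0.249 -0.012  0.065 -0.005  0.516  0.176  0.048]] 0.19996192548220323 (array([-0.3,  0.1,  0.3]), array([0.02, 0.02, 0.01]))
```

View pics/scene3c.png

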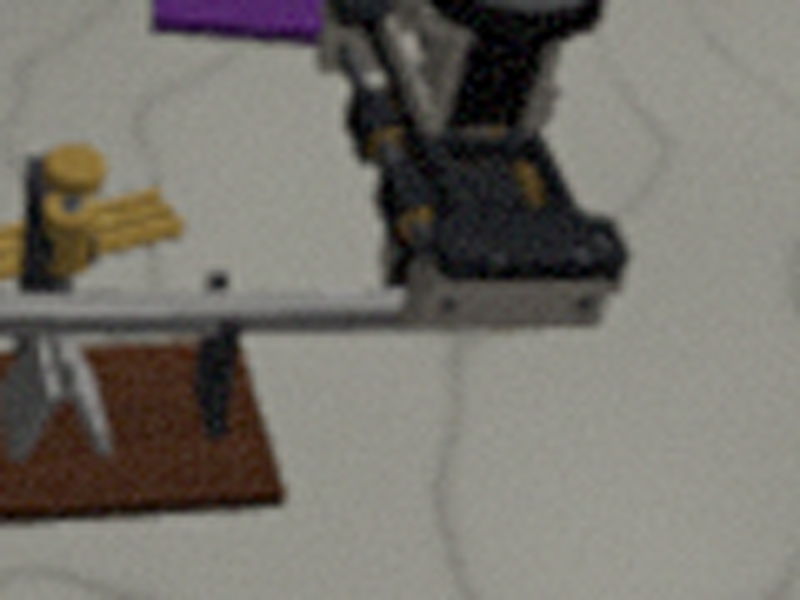

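Call:
send_rows(
  rows=[
    [[0,0,0,0,0,0,17],[0,0,0,0,0,0,15],[0,0,0,0,0,0,13],[0,0,0,0,0,0,10],[0,0,0,0,0,0,8],[0,0,0,0,0,0,5],[0,0,0,0,0,0,5],[0,0,0,0,0,0,5]],
  ],
  grip_force=12,
)

```text
clock: 5.15
position: [0.5159, 0.1758, 0.0482]
ee_rot: [0.084, 1.571, -0.179]
force: [-0.4, 0.5, 0.2]
width: 0.15
```

```bash
python3 - <<'E'
from h import *
for i in range(2):
    s=arm.observe(); print(s["force"].round(2),s["ft_torque"].round(3),s["position"].round(4),s["width"])
    optics.get_image("top")
E
```

```text
[-0.4   0.53  0.16] [-0.051  0.121 -0.012] [0.5159 0.1758 0.0482] 0.14954718154546554
[-0.47  0.97 -0.12] [ 0.019  0.084 -0.   ] [0.5159 0.1758 0.0482] 0.14835723165494233
```

Call:
send_rows(
  rows=[
    [[0,-4,0,0,0,0,5],[0,-10,0,0,0,0,5],[0,-17,0,0,0,0,5],[0,-24,0,0,0,0,5],[0,-30,0,0,0,0,5],[0,-34,0,0,0,0,5],[0,-37,0,0,0,0,5],[0,-37,0,0,0,0,5]],
  ],
)

```text
clock: 6.05
position: [0.5097, 0.1387, 0.0505]
ee_rot: [0.084, 1.571, -0.179]
force: [0.9, 0.6, 0.9]
width: 0.149
```

Call:
send_rows(
  rows=[
    [[0,0,0,0,0,0,5],[0,0,0,0,0,0,13],[0,0,0,0,0,0,16],[0,0,0,0,0,0,20],[0,0,0,0,0,0,24],[0,0,0,0,0,0,30],[0,0,0,0,0,0,30],[0,0,0,0,0,0,30]],
  ],
)

```text
clock: 6.85
position: [0.5097, 0.1394, 0.0504]
ee_rot: [0.084, 1.571, -0.179]
force: [-0.5, 0.7, -0.2]
width: 0.294
```

```bash
cat > look.py <<'E'
from fit import *
import sys
def look(tag,tilt0=-.058,m0=0.0):
    s=arm.observe(); print(s["clock"],"F",s["force"].round(2),"pos",s["position"].round(4),"w",round(s["width"],3))
    for n in("scene",):
        im,d=optics.get_image(n); im=im[:,:,::-1].copy(); np.save(f"pics/{n}{tag}_d.npy",d); cv2.imwrite(f"pics/{n}{tag}.png",im)
        c=cv2.resize(im[140:235,240:380],(800,543),interpolation=cv2.INTER_CUBIC); cv2.imwrite(f"pics/{n}{tag}c.png",c)
        P=cloud(n,d); rel=P[...,:2]-(NX*.4796+AX*.1057)[:2]; sl=rel@AX[:2]; l=rel@NX[:2]
        m=(d>0)&(P[...,2]>.055)&(P[...,2]<.105)&(abs(l)<.025)&(sl<-.08)
        if m.sum()>20:
            # top-face upper hull: 80th pct in bins
            a=np.polyfit(sl[m],P[...,2][m],1); print("-y side: n",m.sum(),"s min",sl[m].min().round(4),"slope",a[0].round(4),"z at -100:",np.polyval(a,-.1).round(4), "z85 -120..-90",np.percentile(P[...,2][m&(sl>-.12)&(sl<-.09)],85).round(4))
look(sys.argv[1])
E
python3 look.py 4
```

```text
6.85 F [-0.46  0.68 -0.21] pos [0.5097 0.1394 0.0504] w 0.294
-y side: n 212 s min -0.1711 slope 0.0492 z at -100: 0.0747 z85 -120..-90 0.0785
```

View pics/scene4c.png

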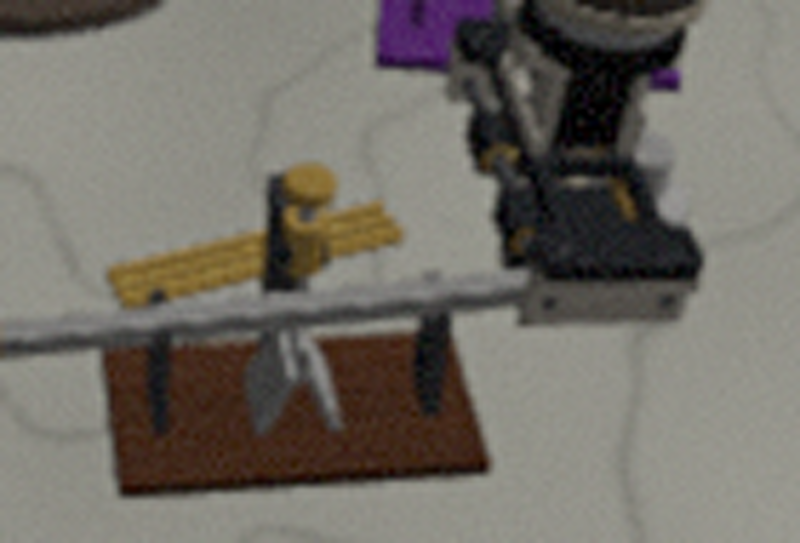

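The bar is now tipped the other way, with the -y side down at scene crop left. The balance point is therefore on the -y side of the bar's middle, so I need to slide it back by +2.5 to +25 mm. I'll re-aim the hand to the new tilt.

```bash
cat >> h.py <<'E'
def aim(tilt,s,lat=.4796,edge=.1057):
    "tcp pose to grasp bar at distance s along bar from edge"
    Rt=toolR(tilt,1); c=NX*lat+AX*edge+np.array([0,0,.070]); c=c-Rt[:,0]*.007+Rt[:,1]*s
    return Rt,c+Rt[:,0]*.019
E
python3 - <<'E'
from h import *
s=arm.observe(); p=s["position"]; print("along",p@AX-.1057,"lat",p@NX)
Rt,t=aim(.06,.116); print(t,delta(Rt,t))
E
```

```text
along 0.11673885587296846 lat 0.4792826667382605
[0.50994152 0.13911671 0.06497742] (array([-14.5,  -1.1,   0.3]), array([0.03, 0.02, 6.89]))
```

Call:
send_rows(
  rows=[
    [[-4,-0.3,0,0,0,1.8,30],[-8,-0.6,0,0,0,3.6,30],[-12,-1,0,0,0,5.4,30],[-14.5,-1,0,0,0,6.9,26],[-14.5,-1,0,0,0,6.9,20],[-14.5,-1,0,0,0,6.9,16],[-14.5,-1,0,0,0,6.9,10],[-14.5,-1,0,0,0,6.9,5]],
  ],
)

```text
clock: 7.7
position: [0.5096, 0.1395, 0.0648]
ee_rot: [0.177, 1.561, -0.084]
force: [-0.7, -0.4, 1.0]
width: 0.148
```

Call:
send_rows(
  rows=[
    [[0,0,0,0,0,0,5],[0,0,0,0,0,0,5],[0,2,0,0,0,0,5],[0,6,0,0,0,0,5],[0,10,0,0,0,0,5],[0,13,0,0,0,0,5],[0,14,0,0,0,0,5],[0,14,0,0,0,0,5]],
  ],
)

```text
clock: 8.5
position: [0.512, 0.1536, 0.0658]
ee_rot: [0.178, 1.561, -0.083]
force: [-0.5, -0.7, -0.3]
width: 0.151
```

Call:
send_rows(
  rows=[
    [[0,0,0,0,0,0,5],[0,0,0,0,0,0,13],[0,0,0,0,0,0,16],[0,0,0,0,0,0,20],[0,0,0,0,0,0,24],[0,0,0,0,0,0,30],[0,0,0,0,0,0,30],[0,0,0,0,0,0,30]],
  ],
)

```text
clock: 9.3
position: [0.512, 0.153, 0.0659]
ee_rot: [0.178, 1.561, -0.084]
force: [0.4, 0.7, 0.5]
width: 0.298
```

```bash
python3 look.py 5
```

```text
9.3 F [0.42 0.72 0.48] pos [0.512  0.153  0.0659] w 0.298
-y side: n 194 s min -0.1565 slope -0.0573 z at -100: 0.0864 z85 -120..-90 0.0911
```

View pics/scene5c.png

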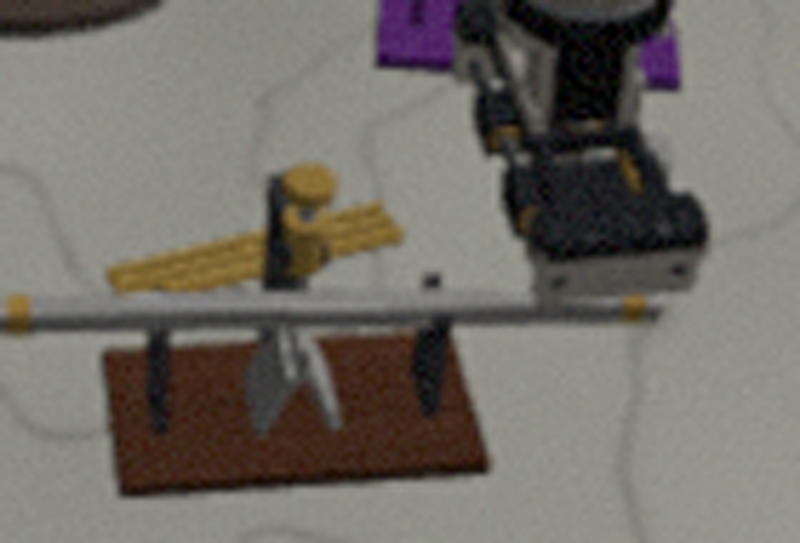

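It's now tipped to +y, so the balance lies between the two positions. Next I slide -7 mm.

```bash
python3 - <<'E'
from h import *
s=arm.observe(); p=s["position"]; print("along",p@AX-.1057,"lat",p@NX)
Rt,t=aim(-.06,.130); print(t,delta(Rt,t))
E
```

```text
along 0.13057725633130784 lat 0.4793258693905746
[0.51203208 0.15147683 0.05022627] (array([15.5, -2.5,  0.3]), array([ 0.02,  0.02, -6.89]))
```

Call:
send_rows(
  rows=[
    [[4,-0.6,0,0,0,-1.8,30],[8,-1.2,0,0,0,-3.6,30],[12,-2,0,0,0,-5.4,30],[15.5,-2.5,0,0,0,-6.9,26],[15.5,-2.5,0,0,0,-6.9,20],[15.5,-2.5,0,0,0,-6.9,16],[15.5,-2.5,0,0,0,-6.9,10],[15.5,-2.5,0,0,0,-6.9,5]],
  ],
)

```text
clock: 10.15
position: [0.5119, 0.1512, 0.0505]
ee_rot: [0.085, 1.571, -0.179]
force: [0.5, -0.0, -0.5]
width: 0.15
```

Call:
send_rows(
  rows=[
    [[0,0,0,0,0,0,5],[0,0,0,0,0,0,5],[0,-1,0,0,0,0,5],[0,-3,0,0,0,0,5],[0,-5,0,0,0,0,5],[0,-6.5,0,0,0,0,5],[0,-7,0,0,0,0,5],[0,-7,0,0,0,0,5]],
  ],
)

```text
clock: 10.95
position: [0.5106, 0.1445, 0.0507]
ee_rot: [0.084, 1.571, -0.179]
force: [0.9, 3.3, 1.0]
width: 0.15
```

Call:
send_rows(
  rows=[
    [[0,0,0,0,0,0,5],[0,0,0,0,0,0,13],[0,0,0,0,0,0,16],[0,0,0,0,0,0,20],[0,0,0,0,0,0,24],[0,0,0,0,0,0,30],[0,0,0,0,0,0,30],[0,0,0,0,0,0,30]],
  ],
)

```text
clock: 11.75
position: [0.5105, 0.1445, 0.0506]
ee_rot: [0.084, 1.571, -0.179]
force: [-0.4, 0.4, 0.9]
width: 0.298
```

```bash
python3 look.py 6
```

```text
11.75 F [-0.38  0.39  0.92] pos [0.5105 0.1445 0.0506] w 0.298
-y side: n 202 s min -0.1624 slope -0.022 z at -100: 0.0818 z85 -120..-90 0.0865
```

View pics/scene6c.png

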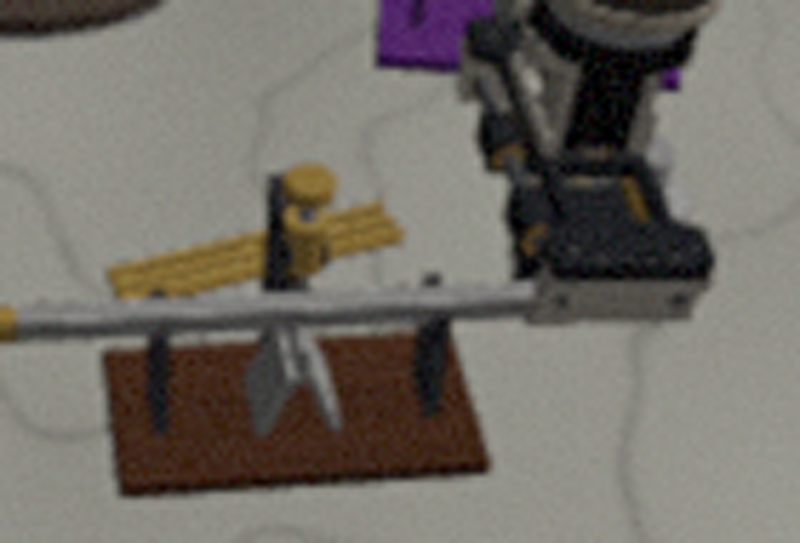

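The bar looks near level, possibly still rocking. I'll give it a second and look again.

Call:
send_rows(
  rows=[
    [[0,0,0,0,0,0,34],[0,0,0,0,0,0,38],[0,0,0,0,0,0,42],[0,0,0,0,0,0,45],[0,0,0,0,0,0,45],[0,0,0,0,0,0,45],[0,0,0,0,0,0,45],[0,0,0,0,0,0,45]],
  ],
)

```text
clock: 12.6
position: [0.5106, 0.1446, 0.0507]
ee_rot: [0.084, 1.571, -0.179]
force: [-0.3, 0.5, -0.1]
width: 0.451
```

```bash
python3 look.py 7
```

```text
12.6 F [-0.26  0.48 -0.09] pos [0.5106 0.1446 0.0507] w 0.451
-y side: n 204 s min -0.1625 slope 0.007 z at -100: 0.0807 z85 -120..-90 0.0845
```

Call:
send_rows(
  rows=[
    [[-4,0,0,0,0,0,45],[-14,0,0,0,0,0,45],[-30,0,0,0,0,0,45],[-50,0,0,0,0,0,45],[-75,0,0,0,0,0,45],[-100,0,0,0,0,0,45],[-125,0,0,0,0,0,45],[-150,0,0,0,0,0,45]],
  ],
)

```text
clock: 13.45
position: [0.512, 0.1534, 0.2023]
ee_rot: [0.085, 1.57, -0.178]
force: [0.5, 0.6, 0.0]
width: 0.447
```

```bash
python3 look.py 8; python3 - <<'E'
from fit import *
n="scene"; d=np.load("pics/scene8_d.npy"); P=cloud(n,d)
rel=P[...,:2]-(NX*.4796+AX*.1057)[:2]; sl=rel@AX[:2]; l=rel@NX[:2]
m=(d>0)&(P[...,2]>.055)&(P[...,2]<.105)&(abs(l)<.025)
for a in np.arange(-.2,.2,.03):
    k=m&(sl>=a)&(sl<a+.03)
    if k.sum()>5: print(a.round(2),k.sum(),np.percentile(P[...,2][k],[50,85]).round(4))
top,dt=optics.get_image("top"); np.save("pics/top8_d.npy",dt)
D={"scene":d,"top":dt}
for ns in(("scene","top"),("scene",)):
    p,f,c=fit(ns,D,np.array([.491,.03,.077,YAW,0.])); print(p.round(4),f,c,"m",p[:2]@AX[:2]-.1057)
E
```

```text
13.45 F [0.54 0.6  0.04] pos [0.512  0.1534 0.2023] w 0.447
-y side: n 204 s min -0.1625 slope 0.0093 z at -100: 0.0809 z85 -120..-90 0.085
-0.17 58 [0.0824 0.0849]
-0.14 76 [0.0831 0.0853]
-0.11 70 [0.0827 0.0852]
-0.08 97 [0.0819 0.0848]
-0.05 73 [0.0828 0.0849]
-0.02 92 [0.0803 0.0847]
0.01 74 [0.0824 0.0849]
0.04 93 [0.0804 0.0847]
0.07 78 [0.0814 0.0849]
0.1 68 [0.0828 0.0845]
0.13 65 [0.0825 0.0847]
0.16 39 [0.0827 0.0846]
[ 4.913e-01  3.030e-02  7.700e-02 -1.673e-01 -1.000e-04] 63.26497500961169 {'scene': np.int64(426), 'top': np.int64(172)} m 0.0061358944122442555
[ 0.4925  0.0304  0.0781 -0.1566 -0.0094] 17.143360246059206 {'scene': np.int64(426)} m 0.006429868451061124
```

View pics/scene8c.png

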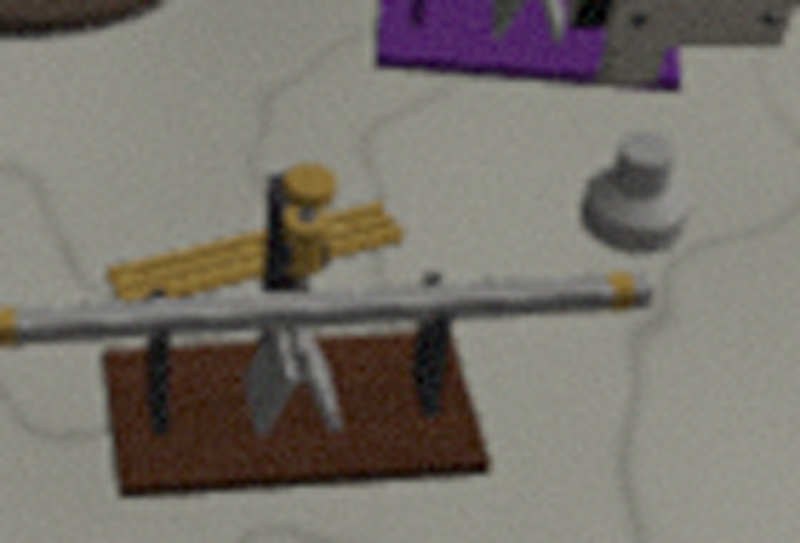

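The bar rests level: its top surface reads 84.5–85.3 mm along the whole length in image 8. Now I locate the punch head in both views.

```bash
python3 - <<'E'
from h import *
for n,f in(("scene","pics/scene8.png"),("top","pics/top0.png")):
    im=cv2.imread(f); hsv=cv2.cvtColor(im,cv2.COLOR_BGR2HSV)
    u0=proj(n,[NX*.4796+AX*.1057+np.array([0,0,.162])])[0]; print(n,"pred",u0)
    d=np.load("pics/scene8_d.npy" if n=="scene" else "pics/top0_d.npy"); P=cloud(n,d)
    m=(hsv[...,1]>100)&(hsv[...,0]>12)&(hsv[...,0]<32)&(hsv[...,2]>60)
    yy,xx=np.mgrid[:384,:512]; m&=(abs(xx-u0[0])<14)&(abs(yy-u0[1])<12)
    Q=P[m&(P[...,2]>.152)&(P[...,2]<.175)]; print("n",len(Q),"mean",Q.mean(0),"mid",(np.percentile(Q,2,axis=0)+np.percentile(Q,98,axis=0))/2,"z pct",np.percentile(Q[:,2],[10,50,90]))
    k=m&(P[...,2]>.145); px=np.argwhere(k)[:,::-1].astype(float); print(px.min(0),px.max(0),onz(n,px.mean(0),.157))
    q=Q.mean(0); print("along",q@AX,"lat",q@NX)
Rt,_=aim(0,0)
for t in [NX*.4796+AX*.1057+np.array([0,0,.180])]: print(t,delta(Rt,t)); print(arm.observe()["position"])
E
```

```text
scene pred [293.8751899  170.35719078]
n 52 mean [0.4951432  0.02163715 0.16071047] mid [0.4947246  0.02222728 0.15929901] z pct [0.15764229 0.16113167 0.16313715]
[289. 169.] [298. 175.] [0.49118877 0.0233685  0.157     ]
along 0.10390855280070625 lat 0.4846008362256944
top pred [210.95429933 196.71799455]
n 42 mean [0.48986209 0.02567734 0.1600772 ] mid [0.48972758 0.02617909 0.1598655 ] z pct [0.15497987 0.16058822 0.16366826]
[207. 194.] [214. 200.] [0.49041133 0.0259751  0.157     ]
along 0.1070114466541733 lat 0.47871990162896855
[0.49051116 0.02423749 0.18      ] (array([  31.7, -130.5,   -1.7]), array([0.02, 0.3 , 3.24]))
[0.51405265 0.15422511 0.20432295]
```

Call:
send_rows(
  rows=[
    [[2,-17,0,0,0,0.5,35],[4,-35,0,0,0,1,25],[6,-55,0,0,0,1.5,15],[8,-75,0,0,0.1,2,5],[10,-95,-1,0,0.2,2.5,0],[12,-115,-1.5,0,0.3,3,0],[14,-128,-1.7,0,0.3,3.2,0],[14,-130,-1.7,0,0.3,3.2,0]],
  ],
  grip_force=20,
)

```text
clock: 14.35
position: [0.4882, 0.0233, 0.1943]
ee_rot: [0.13, 1.572, -0.137]
force: [0.4, 0.4, 0.1]
width: 0.005
```

```bash
python3 look.py 9; python3 - <<'E'
from h import *
Rt,_=aim(0,0)
print(delta(Rt,NX*.4805+AX*.1055+np.array([0,0,.162]))); s=arm.observe(); print(s["position"],s["force"])
E
```

```text
14.35 F [0.43 0.43 0.12] pos [0.4882 0.0233 0.1943] w 0.005
-y side: n 204 s min -0.1625 slope 0.0122 z at -100: 0.081 z85 -120..-90 0.0854
(array([32.3,  0.2,  3.1]), array([-0.08, -0.28,  0.25]))
[0.48846141 0.02431565 0.19430738] [ 0.24366076  0.46825664 -0.7200128 ]
```

View pics/scene9c.png

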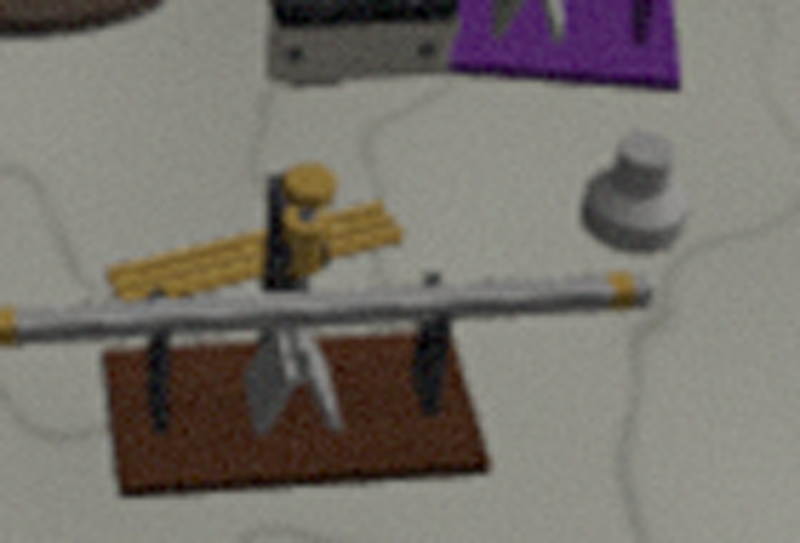

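Call:
send_rows(
  rows=[
    [[3,0,1.5,0,-0.2,0.2,0],[7,0,2.5,0,-0.2,0.2,0],[12,0,2.5,0,-0.2,0.2,0],[17,0,2.5,0,-0.2,0.2,0],[22,0,2.5,0,-0.2,0.2,0],[26,0,2.5,0,-0.2,0.2,0],[28,0,2.5,0,-0.2,0.2,0],[28,0,2.5,0,-0.2,0.2,0]],
  ],
)

```text
clock: 15.2
position: [0.4908, 0.0245, 0.1659]
ee_rot: [0.131, 1.569, -0.132]
force: [0.3, 0.3, -0.4]
width: 0.005
```

```bash
python3 look.py 10; python3 - <<'E'
from h import *
Rt,_=aim(0,0)
print(delta(Rt,NX*.4805+AX*.1055+np.array([0,0,.162])))
for i in range(3):
    s=arm.observe(); print(s["position"].round(4),s["force"].round(2)); optics.get_image("top")
print(proj("scene",[s["position"]]))
E
```

```text
15.2 F [ 0.34  0.26 -0.37] pos [0.4908 0.0245 0.1659] w 0.005
-y side: n 206 s min -0.1625 slope 0.008 z at -100: 0.0809 z85 -120..-90 0.0847
(array([ 4.2, -0.5,  0.5]), array([ 0.01, -0.09,  0.06]))
[0.4909 0.0245 0.1662] [0.06 0.13 0.53]
[0.491  0.0245 0.1663] [-0.74  0.43 -0.64]
[0.4911 0.0245 0.1664] [0.27 0.32 0.74]
[[294.14193717 169.20394171]]
```

View pics/scene10c.png

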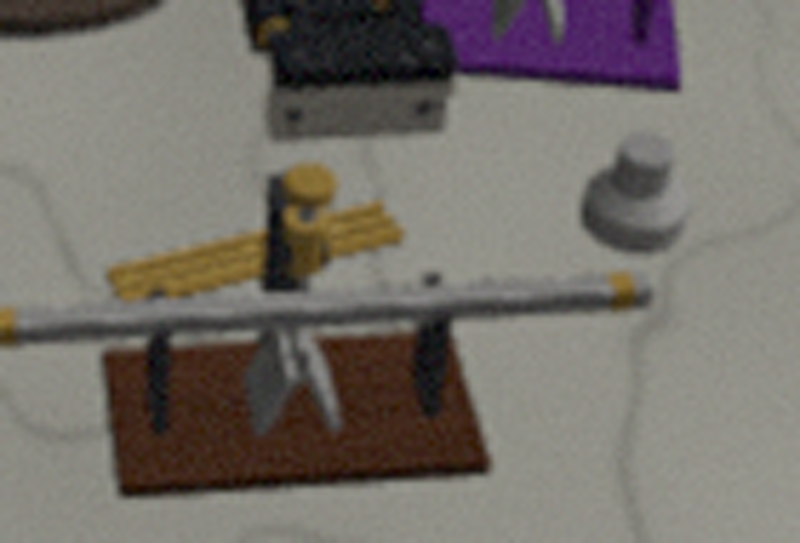

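```bash
python3 - <<'E'
from h import *
s=arm.observe(); Rm=R.from_rotvec(s["ee_rot"]).as_matrix(); p=s["position"]
f=lambda X:((proj("scene",[X])[0]-[240,140])*5.714).round(0)
for name,l in dict(tcp=(0,0,0),grasp=(-.019,0,0),body0=(-.066,0,0),bodynear=(-.066,0,.095),bodynearL=(-.066,-.0375,.095),bodynearR=(-.066,.0375,.095),fin=(0,0,.019)).items(): print(name,f(p+Rm@np.array(l)))
d=np.load("pics/scene10_d.npy"); P=cloud("scene",d)
for c in((285,125),(360,118),(430,122),(360,95),(360,65),(270,30),(309,150)):
    u,v=int(c[0]/5.714+240),int(c[1]/5.714+140); print(c,P[v,u].round(3), (Rm.T@(P[v,u]-p)).round(3))
top,dt=optics.get_image("top"); u=proj("top",[p])[0]; print(u); x,y=u.astype(int)
c=cv2.resize(top[y-45:y+45,x-60:x+60,::-1],(800,600),interpolation=cv2.INTER_CUBIC); cv2.imwrite("pics/top10c.png",c)
im=cv2.imread("pics/scene10.png"); cv2.imwrite("pics/scene10d.png",cv2.resize(im[60:200,200:387],(800,600),interpolation=cv2.INTER_CUBIC))
E
```

```text
tcp [309. 167.]
grasp [312. 135.]
body0 [319.  52.]
bodynear [357. 186.]
bodynearL [267. 191.]
bodynearR [446. 182.]
fin [316. 193.]
(285, 125) [ 0.57  -0.022  0.262] [-0.096 -0.033  0.086]
(360, 118) [0.578 0.01  0.264] [-0.098 -0.     0.088]
(430, 122) [0.583 0.038 0.26 ] [-0.094  0.029  0.088]
(360, 95) [0.583 0.006 0.281] [-0.114 -0.003  0.094]
(360, 65) [0.585 0.004 0.297] [-0.13  -0.004  0.096]
(270, 30) [ 0.553 -0.023  0.296] [-0.13  -0.037  0.069]
(309, 150) [ 0.28   0.108 -0.001] [ 0.168  0.047 -0.222]
[210.77732784 196.37751568]
```

View pics/top10c.png

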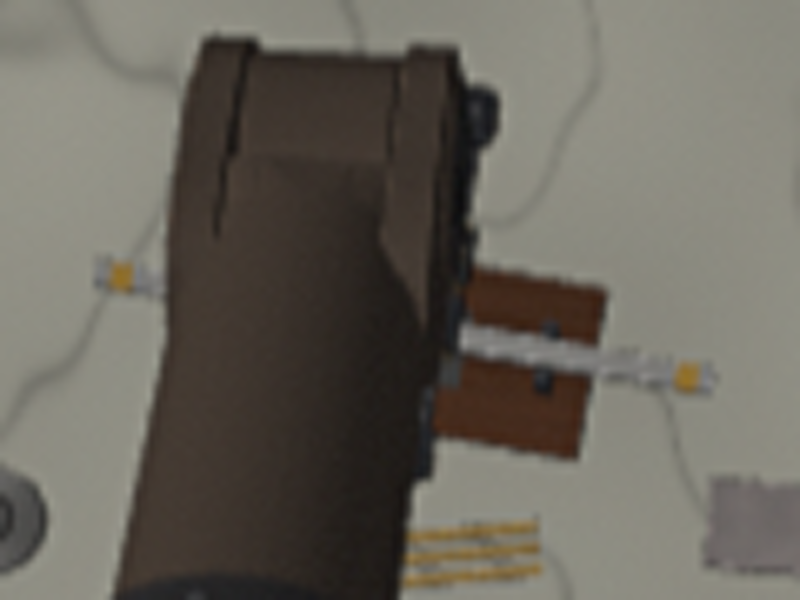

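View pics/scene10d.png

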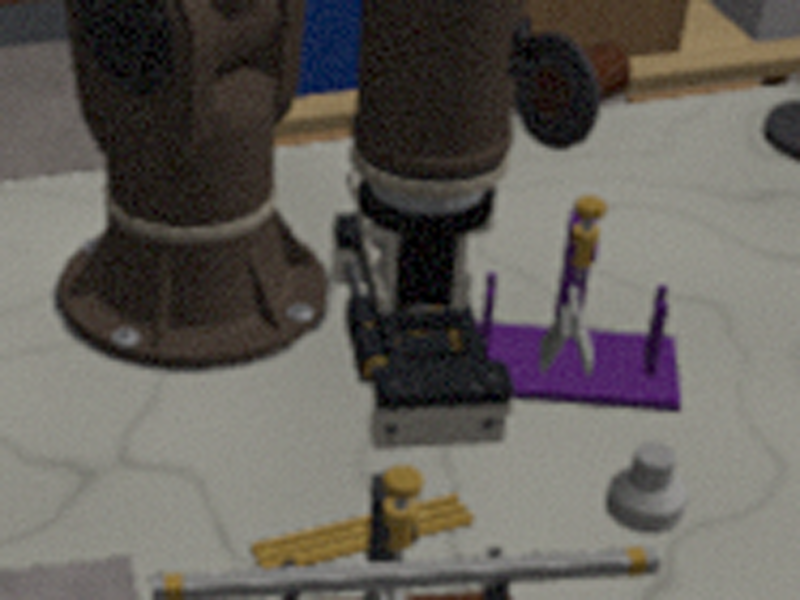

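```bash
python3 - <<'E'
from h import *
im=cv2.imread("pics/scene10.png"); cv2.imwrite("pics/scene10e.png",cv2.resize(im[140:185,265:325],(800,600),interpolation=cv2.INTER_NEAREST))
d=np.load("pics/scene10_d.npy"); print(d[158:176,284:304].round(2))
E
```

```text
[[1.3  1.3  0.86 0.85 0.85 0.85 0.85 0.85 0.85 0.85 0.85 0.85 0.85 0.85
  0.85 0.85 0.85 0.86 0.85 0.85]
 [1.29 1.3  0.86 0.85 0.85 0.85 0.85 0.85 0.85 0.85 0.85 0.86 0.85 0.86
  0.86 0.85 0.86 0.86 0.86 0.86]
 [1.29 1.29 0.86 0.85 0.86 0.86 0.85 0.86 0.86 0.85 0.86 0.86 0.86 0.86
  0.86 0.86 0.86 0.86 0.86 0.86]
 [1.29 1.29 0.86 0.86 0.86 0.86 0.86 0.86 0.86 0.86 0.86 0.86 0.86 0.86
  0.86 0.86 0.86 0.86 0.86 0.86]
 [1.28 1.29 0.87 0.86 0.86 0.86 0.86 0.86 0.86 0.86 0.   0.86 0.86 0.86
  0.86 0.86 0.86 0.86 0.86 0.86]
 [1.28 1.28 0.87 0.86 0.86 0.86 0.86 0.86 0.86 0.86 0.86 0.86 0.86 0.86
  0.86 0.86 0.86 0.86 0.86 0.87]
 [1.28 1.27 1.27 0.87 0.87 1.27 1.27 1.28 1.28 1.28 1.28 1.27 1.28 1.27
  1.28 1.28 1.28 1.27 1.27 1.27]
 [1.27 1.27 1.27 1.27 1.27 1.27 1.27 1.27 1.27 1.27 1.27 1.27 1.27 1.27
  1.27 1.27 1.27 1.27 1.27 1.27]
 [1.26 1.27 1.27 1.27 1.26 1.26 1.27 1.27 1.27 1.27 1.27 1.26 1.27 1.26
  1.26 1.27 1.27 1.27 1.27 1.27]
 [1.26 1.26 1.26 1.26 1.26 1.26 1.26 1.26 1.26 1.26 1.26 1.27 1.26 1.26
  1.26 1.26 1.26 1.26 1.26 1.26]
 [1.26 1.25 1.25 1.26 1.26 1.26 1.26 1.   1.   1.   1.   1.   1.26 1.25
  1.26 1.26 1.26 1.26 1.26 1.25]
 [1.25 1.25 1.26 1.26 1.25 1.25 1.   1.   1.   0.99 0.99 1.   0.99 1.
  1.25 1.25 1.25 1.25 1.25 1.25]
 [1.25 1.25 1.24 1.05 1.05 1.   0.99 0.99 0.99 0.99 0.99 0.99 0.99 0.99
  1.25 1.25 1.25 1.25 1.25 1.25]
 [1.25 1.25 1.25 1.05 1.04 0.99 0.99 0.99 0.99 0.99 0.99 0.   0.99 0.99
  0.99 1.25 1.24 1.25 1.24 1.25]
 [1.24 1.24 1.06 1.04 1.04 0.99 0.99 0.99 0.99 0.98 0.99 0.99 0.98 0.99
  0.99 1.24 1.24 1.24 1.24 1.24]
 [1.24 1.24 1.06 1.04 1.04 0.99 0.99 0.99 0.98 0.98 0.98 0.99 0.99 0.99
  1.24 1.24 1.24 1.24 1.24 1.24]
 [1.24 1.23 1.05 1.04 1.03 1.03 0.99 0.98 0.99 0.98 0.99 0.99 0.98 0.99
  1.24 1.23 1.23 1.24 1.23 1.23]
 [1.23 1.23 1.06 1.04 1.03 1.03 1.03 0.99 0.99 0.99 0.98 0.99 0.99 1.23
  1.23 1.23 1.23 1.24 1.23 1.21]]
```

View pics/scene10e.png

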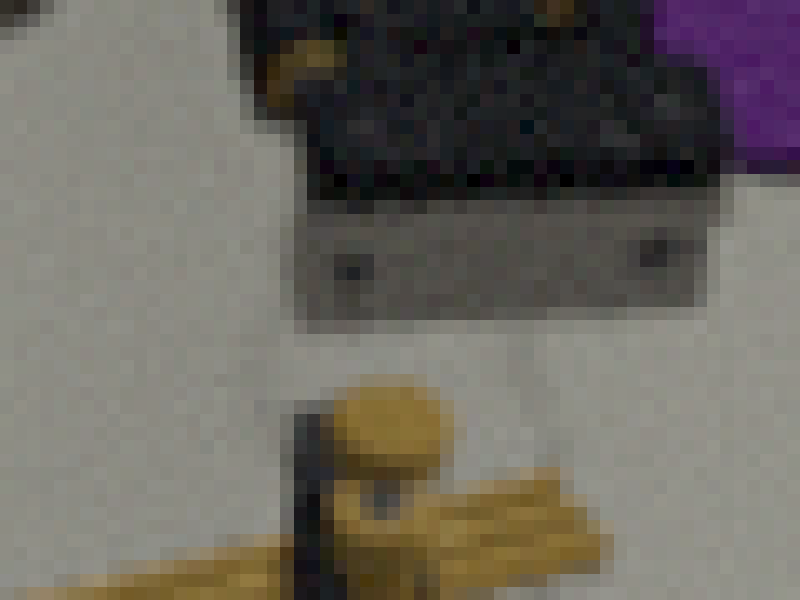

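```bash
python3 - <<'E'
from h import *
S={"4":([.5097,.1394,.0504],[.084,1.571,-.179]),"6":([.5105,.1445,.0506],[.084,1.571,-.179]),"8":([.512,.1534,.2023],[.085,1.57,-.178]),"9":([.4882,.0233,.1943],[.13,1.572,-.137]),"10":([.4908,.0245,.1659],[.131,1.569,-.132])}
for k,(p,r) in S.items():
    d=np.load(f"pics/scene{k}_d.npy"); P=cloud("scene",d); Rm=R.from_rotvec(r).as_matrix(); L=(P-np.array(p))@Rm
    m=(d>0)&(abs(L[...,1])<.06)&(abs(L[...,2])<.13)&(L[...,0]<.0)&(L[...,0]>-.2)&(P[...,2]>.1)
    Q=L[m]; print(k,m.sum(),"max toolx",np.percentile(Q[:,0],[99,95]).round(4))
    for lo in np.arange(-.1,.13,.02):
        kk=(Q[:,2]>=lo)&(Q[:,2]<lo+.02)
        if kk.sum()>3: print("   z",lo.round(2),kk.sum(),"x max",np.percentile(Q[kk,0],98).round(3),"y",np.percentile(Q[kk,1],[2,98]).round(3))
E
```

```text
4 1679 max toolx [-0.0897 -0.0956]
   z -0.1 40 x max -0.088 y [-0.04  -0.012]
   z -0.08 89 x max -0.09 y [-0.04  -0.017]
   z -0.06 43 x max -0.103 y [-0.039 -0.024]
   z -0.04 95 x max -0.096 y [-0.04 -0.02]
   z -0.02 100 x max -0.087 y [-0.04  -0.013]
   z 0.0 390 x max -0.109 y [-0.04   0.026]
   z 0.02 304 x max -0.101 y [-0.039  0.022]
   z 0.04 84 x max -0.093 y [-0.039  0.021]
   z 0.06 126 x max -0.108 y [-0.039  0.031]
   z 0.08 408 x max -0.089 y [-0.04   0.032]
6 1675 max toolx [-0.0902 -0.0956]
   z -0.1 44 x max -0.087 y [-0.04  -0.012]
   z -0.08 85 x max -0.09 y [-0.04  -0.017]
   z -0.06 43 x max -0.104 y [-0.039 -0.024]
   z -0.04 96 x max -0.096 y [-0.04  -0.019]
   z -0.02 104 x max -0.087 y [-0.04   0.004]
   z 0.0 388 x max -0.107 y [-0.039  0.027]
   z 0.02 300 x max -0.101 y [-0.039  0.022]
   z 0.04 91 x max -0.092 y [-0.039  0.021]
   z 0.06 113 x max -0.122 y [-0.039  0.03 ]
   z 0.08 411 x max -0.091 y [-0.039  0.032]
8 2326 max toolx [-0.0287 -0.0472]
   z -0.1 52 x max -0.094 y [-0.039 -0.012]
   z -0.08 104 x max -0.092 y [-0.04  -0.017]
   z -0.06 67
[... 609 characters left out ...]
 z 0.0 548 x max -0.097 y [-0.039  0.031]
   z 0.02 385 x max -0.101 y [-0.038  0.027]
   z 0.04 40 x max -0.123 y [-0.028  0.022]
   z 0.06 125 x max -0.126 y [-0.038  0.031]
   z 0.08 554 x max -0.089 y [-0.039  0.032]
10 1828 max toolx [-0.0899 -0.0963]
   z -0.1 30 x max -0.09 y [-0.04  -0.026]
   z -0.08 73 x max -0.092 y [-0.039 -0.022]
   z -0.06 28 x max -0.102 y [-0.038 -0.025]
   z -0.04 53 x max -0.098 y [-0.039 -0.022]
   z -0.02 76 x max -0.099 y [-0.039  0.033]
   z 0.0 514 x max -0.11 y [-0.039  0.031]
   z 0.02 368 x max -0.101 y [-0.038  0.029]
   z 0.04 40 x max -0.122 y [-0.028  0.022]
   z 0.06 122 x max -0.129 y [-0.038  0.032]
   z 0.08 524 x max -0.09 y [-0.039  0.032]
```

The visible body sits about 89 mm behind the TCP, and the shut fingers stay hidden behind it, so their tips can't be seen from this camera. I'll come down in small steps and watch the force for contact.

Call:
send_rows(
  rows=[
    [[1,0,0,0,0,0,0],[2,0,0,0,0,0,0],[3,0,0,0,0,0,0],[4,0,0,0,0,0,0],[5,0,0,0,0,0,0],[6,0,0,0,0,0,0],[7,0,0,0,0,0,0],[7,0,0,0,0,0,0]],
  ],
)

```text
clock: 16.25
position: [0.4909, 0.0245, 0.1591]
ee_rot: [0.131, 1.568, -0.132]
force: [0.2, 0.6, -0.0]
width: 0.001
```

```bash
cat > frc.py <<'E'
from h import *
import sys
F=[]
for i in range(int(sys.argv[2])):
    s=arm.observe(); F.append(s["force"]); im,d=optics.get_image("scene")
print(s["clock"],s["position"].round(4),"F",np.mean(F,0).round(2),"sd",np.std(F,0).round(2))
t=sys.argv[1]; im=im[:,:,::-1]; cv2.imwrite(f"pics/scene{t}.png",im); np.save(f"pics/scene{t}_d.npy",d)
cv2.imwrite(f"pics/scene{t}c.png",cv2.resize(im[140:235,240:380],(800,543),interpolation=cv2.INTER_CUBIC))
P=cloud("scene",d); rel=P[...,:2]-(NX*.4796+AX*.1057)[:2]; sl=rel@AX[:2]; l=rel@NX[:2]
m=(d>0)&(P[...,2]>.055)&(P[...,2]<.105)&(abs(l)<.025)
print("bar z85",[float(np.percentile(P[...,2][m&(sl>=a)&(sl<a+.04)],85).round(4)) if (m&(sl>=a)&(sl<a+.04)).sum()>8 else None for a in(-.16,-.12,-.08,.04,.08,.12)])
hsv=cv2.cvtColor(np.ascontiguousarray(im),cv2.COLOR_BGR2HSV); h=(hsv[...,1]>100)&(hsv[...,0]>12)&(hsv[...,0]<32)&(hsv[...,2]>60)&(P[...,2]>.135)&(P[...,2]<.18)&(np.hypot(rel[...,0],rel[...,1])<.03)
if h.sum()>3: r=np.argwhere(h); print("head n",h.sum(),"rows",r[:,0].min(),r[:,0].max(),"z90",np.percentile(P[...,2][h],90).round(4), "z50", np.percentile(P[...,2][h],50).round(4))
E
python3 frc.py 11 4
```

```text
16.4 [0.491  0.0245 0.1593] F [-0.34  0.15  0.11] sd [0.66 0.26 0.35]
bar z85 [0.0852, 0.085, 0.0844, 0.084, 0.0847, 0.0847]
head n 79 rows 169 181 z90 0.1625 z50 0.1597
```

Call:
send_rows(
  rows=[
    [[1,0,0,0,0,0,0],[2,0,0,0,0,0,0],[3,0,0,0,0,0,0],[4,0,0,0,0,0,0],[5,0,0,0,0,0,0],[6,0,0,0,0,0,0],[6,0,0,0,0,0,0],[6,0,0,0,0,0,0]],
  ],
)

```text
clock: 17.25
position: [0.4909, 0.0245, 0.1532]
ee_rot: [0.131, 1.568, -0.132]
force: [0.6, -0.2, 0.8]
width: 0.003
```

```bash
python3 frc.py 12 4
```

```text
17.4 [0.491  0.0245 0.1533] F [0.16 0.47 0.16] sd [0.39 0.8  0.46]
bar z85 [0.0849, 0.0852, 0.0844, 0.0843, 0.0845, 0.0845]
head n 80 rows 168 180 z90 0.1625 z50 0.1601
```

View pics/scene12c.png

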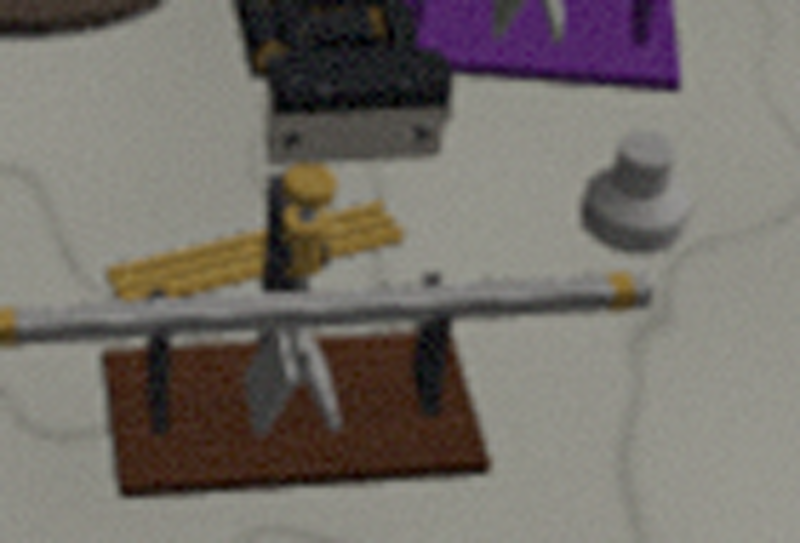

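Call:
send_rows(
  rows=[
    [[1,0,0,0,0,0,0],[2,0,0,0,0,0,0],[3,0,0,0,0,0,0],[4,0,0,0,0,0,0],[5,0,0,0,0,0,0],[6,0,0,0,0,0,0],[6,0,0,0,0,0,0],[6,0,0,0,0,0,0]],
  ],
)

```text
clock: 18.25
position: [0.4909, 0.0245, 0.1472]
ee_rot: [0.131, 1.568, -0.132]
force: [0.1, -0.4, -0.5]
width: 0.004
```

```bash
python3 frc.py 13 5
```

```text
18.45 [0.4909 0.0245 0.1472] F [ 0.32  0.01 -0.2 ] sd [0.35 0.29 0.24]
bar z85 [0.0852, 0.0848, 0.0848, 0.0844, 0.0849, 0.0842]
head n 72 rows 170 180 z90 0.1625 z50 0.1574
```

View pics/scene13c.png

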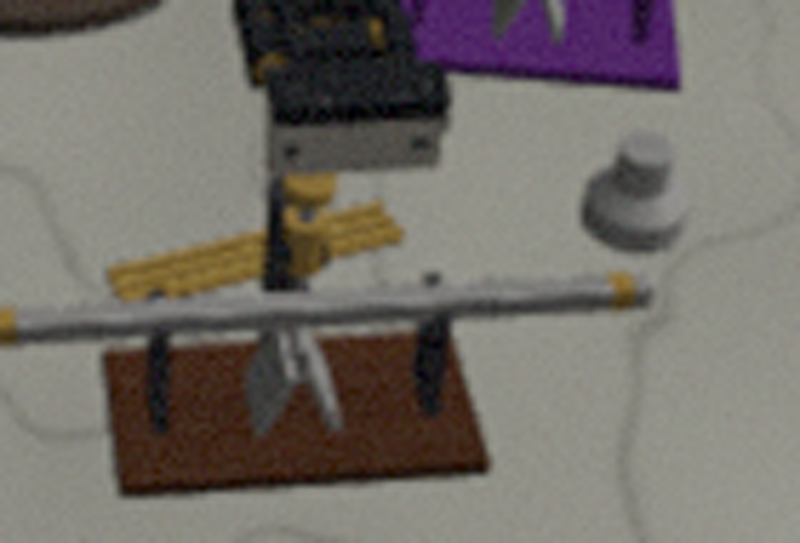

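```bash
python3 - <<'E'
from h import *
p,r=np.array([.512,.1534,.2023]),[.085,1.57,-.178]; Rm=R.from_rotvec(r).as_matrix()
im=cv2.imread("pics/scene8.png"); d=np.load("pics/scene8_d.npy"); P=cloud("scene",d); L=(P-p)@Rm
u=proj("scene",[p])[0]; print(u)
x0,y0=int(u[0])-40,int(u[1])-40; k=10
c=cv2.resize(im[y0:y0+60,x0:x0+80],(800,600),interpolation=cv2.INTER_NEAREST)
for l,col in(((0,0,0),(0,0,255)),((-.019,0,0),(0,255,0)),((0,0,.021),(255,0,0)),((0,0,-.021),(255,0,255))):
    q=(proj("scene",[p+Rm@np.array(l)])[0]-[x0,y0]+.5)*10; cv2.circle(c,q.astype(int).tolist(),5,col,2)
cv2.imwrite("pics/scene8f.png",c)
m=(d>0)&(abs(L[...,1])<.06)&(abs(L[...,2])<.07)&(L[...,0]<.03)&(L[...,0]>-.07)
for v,w in np.argwhere(m)[::6]: print((w,v),L[v,w].round(3),end=" ")
E
```

```text
[343.91173906 155.73979344]
(np.int64(340), np.int64(133)) [-0.052 -0.014 -0.029] (np.int64(339), np.int64(136)) [-0.041 -0.014 -0.032] (np.int64(342), np.int64(137)) [-0.047 -0.01  -0.018] (np.int64(344), np.int64(138)) [-0.042 -0.003 -0.021] (np.int64(342), np.int64(139)) [-0.039 -0.008 -0.021] (np.int64(340), np.int64(140)) [-0.034 -0.012 -0.023] (np.int64(346), np.int64(140)) [-0.037  0.003 -0.02 ] (np.int64(344), np.int64(141)) [-0.034 -0.002 -0.019] (np.int64(343), np.int64(142)) [-0.029 -0.003 -0.022] (np.int64(342), np.int64(143)) [-0.026 -0.005 -0.021] (np.int64(342), np.int64(144)) [-0.024 -0.005 -0.019] (np.int64(346), np.int64(148)) [-0.046 -0.013  0.029] (np.int64(352), np.int64(148)) [-0.052 -0.001  0.038] (np.int64(347), np.int64(149)) [-0.05  -0.014  0.039] (np.int64(353), np.int64(149)) [-0.048  0.003  0.037] (np.int64(348), np.int64(150)) [-0.044 -0.009  0.035] (np.int64(355), np.int64(150)) [-0.046  0.008  0.039] (np.int64(349), np.int64(151)) [-0.042 -0.006  0.036] (np.int64(344), np.int64(152)) [-0.03  -0.013  0.025] (np.int64(350), np.int64(152)) [-0.04  -0.003  0.038] (np.int64(345), np.int64(153)) [-0.033 -0.013  0.033] (np.int64(351), np.int64(153)) [-0.037 -0.     0.039] (np.int64(346), np.int64(154)) [-0.026 -0.008  0.028] (np.int64(352), np.int64(154)) [-0.027  0.007  0.03 ]
```

View pics/scene8f.png

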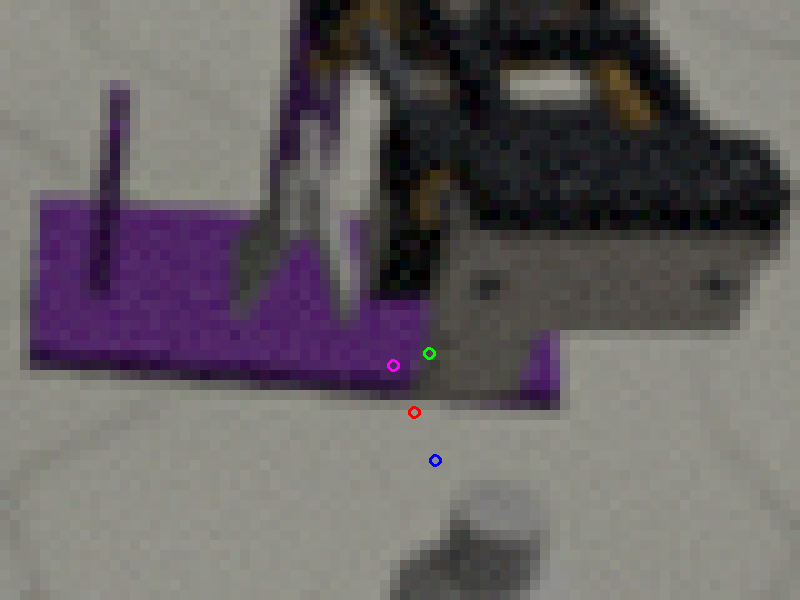

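Call:
send_rows(
  rows=[
    [[0.5,0,0,0,0,0,0],[1,0,0,0,0,0,0],[1.5,0,0,0,0,0,0],[2,0,0,0,0,0,0],[2.5,0,0,0,0,0,0],[3,0,0,0,0,0,0],[3.5,0,0,0,0,0,0],[4,0,0,0,0,0,0]],
  ],
)

```text
clock: 19.3
position: [0.4909, 0.0245, 0.1432]
ee_rot: [0.131, 1.568, -0.132]
force: [-0.8, -0.0, -0.1]
width: 0.005
```

```bash
python3 frc.py 14 5
```

```text
19.5 [0.4909 0.0245 0.1432] F [ 0.17  0.01 -0.22] sd [0.89 0.44 0.23]
bar z85 [0.0851, 0.0852, 0.0843, 0.0842, 0.0844, 0.0845]
head n 55 rows 172 181 z90 0.1616 z50 0.156
```

Call:
send_rows(
  rows=[
    [[0.5,0,0,0,0,0,0],[1,0,0,0,0,0,0],[1.5,0,0,0,0,0,0],[2,0,0,0,0,0,0],[2.5,0,0,0,0,0,0],[3,0,0,0,0,0,0],[3.5,0,0,0,0,0,0],[4,0,0,0,0,0,0]],
  ],
)

```text
clock: 20.35
position: [0.4909, 0.0245, 0.1392]
ee_rot: [0.131, 1.568, -0.132]
force: [-0.5, -0.1, 1.2]
width: 0.006
```

```bash
python3 frc.py 15 5
```

```text
20.55 [0.4909 0.0245 0.1393] F [-0.44  0.    0.74] sd [0.2  0.31 0.3 ]
bar z85 [0.0846, 0.0848, 0.0846, 0.0844, 0.0845, 0.0844]
head n 47 rows 173 181 z90 0.1599 z50 0.1396
```

View pics/scene15c.png

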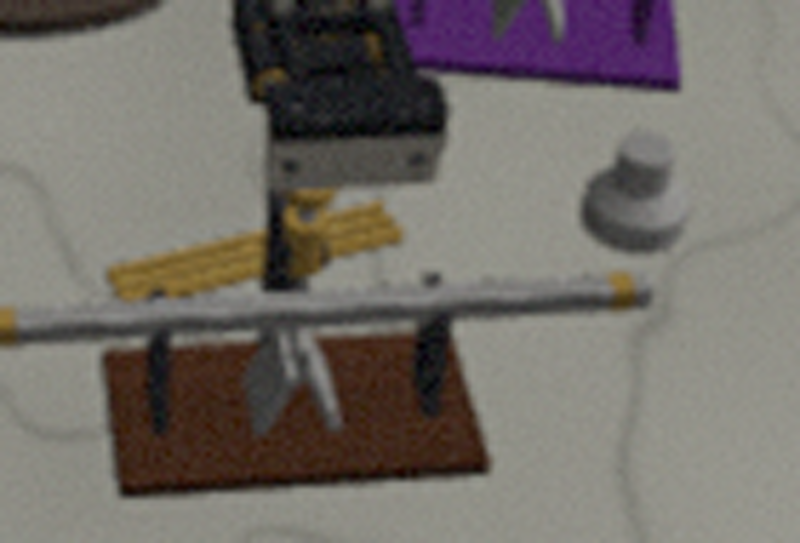

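Contact shows as 0.7 N upward with the TCP at z = 0.139. I'll press on in steps.

Call:
send_rows(
  rows=[
    [[0.7,0,0,0,0,0,0],[1.4,0,0,0,0,0,0],[2.1,0,0,0,0,0,0],[2.8,0,0,0,0,0,0],[3.5,0,0,0,0,0,0],[4.2,0,0,0,0,0,0],[5,0,0,0,0,0,0],[5,0,0,0,0,0,0]],
  ],
)

```text
clock: 21.4
position: [0.4909, 0.0245, 0.1342]
ee_rot: [0.131, 1.568, -0.132]
force: [-0.4, -0.0, 2.0]
width: 0.004
```

```bash
python3 frc.py 16 5
```

```text
21.6 [0.4909 0.0245 0.1342] F [-0.38  0.27  1.94] sd [0.43 0.22 0.37]
bar z85 [0.0851, 0.0849, 0.0847, 0.0844, 0.0841, 0.0848]
head n 41 rows 175 180 z90 0.1545 z50 0.1468
```

Call:
send_rows(
  rows=[
    [[0.5,0,0,0,0,0,0],[1,0,0,0,0,0,0],[1.5,0,0,0,0,0,0],[2,0,0,0,0,0,0],[2.5,0,0,0,0,0,0],[3,0,0,0,0,0,0],[3.5,0,0,0,0,0,0],[3.5,0,0,0,0,0,0]],
  ],
)

```text
clock: 22.45
position: [0.4909, 0.0245, 0.1307]
ee_rot: [0.131, 1.568, -0.132]
force: [-2.1, 0.5, 4.9]
width: 0.005
```

```bash
python3 frc.py 17 4
```

```text
22.6 [0.491  0.0245 0.1308] F [-1.52  0.22  5.24] sd [0.34 0.26 0.35]
bar z85 [0.085, 0.085, 0.0844, 0.0844, 0.0847, 0.0845]
head n 33 rows 176 180 z90 0.1519 z50 0.1447
```

Call:
send_rows(
  rows=[
    [[0.2,0,0,0,0,0,0],[0.4,0,0,0,0,0,0],[0.6,0,0,0,0,0,0],[0.8,0,0,0,0,0,0],[0.8,0,0,0,0,0,0],[0.8,0,0,0,0,0,0],[0.8,0,0,0,0,0,0],[0.8,0,0,0,0,0,0]],
  ],
)

```text
clock: 23.45
position: [0.491, 0.0245, 0.13]
ee_rot: [0.131, 1.568, -0.132]
force: [-1.8, 0.8, 6.0]
width: 0.004
```

```bash
python3 frc.py 18 4
```

```text
23.6 [0.4909 0.0245 0.13  ] F [-1.07  0.38  5.87] sd [0.44 0.26 0.29]
bar z85 [0.0849, 0.0845, 0.0845, 0.0844, 0.0846, 0.0844]
head n 31 rows 176 180 z90 0.1514 z50 0.1461
```

Call:
send_rows(
  rows=[
    [[0.2,0,0,0,0,0,0],[0.4,0,0,0,0,0,0],[0.6,0,0,0,0,0,0],[0.8,0,0,0,0,0,0],[0.8,0,0,0,0,0,0],[0.8,0,0,0,0,0,0],[0.8,0,0,0,0,0,0],[0.8,0,0,0,0,0,0]],
  ],
)

```text
clock: 24.45
position: [0.4911, 0.0245, 0.1298]
ee_rot: [0.131, 1.568, -0.132]
force: [-3.4, -0.3, 14.2]
width: 0.005
```

```bash
python3 frc.py 19 4
```

```text
24.6 [0.491  0.0245 0.1297] F [-3.8   0.1  14.08] sd [0.52 0.42 0.15]
bar z85 [0.0852, 0.0847, 0.0848, 0.0839, 0.0843, 0.0848]
head n 33 rows 176 180 z90 0.1503 z50 0.1442
```

View pics/scene19c.png

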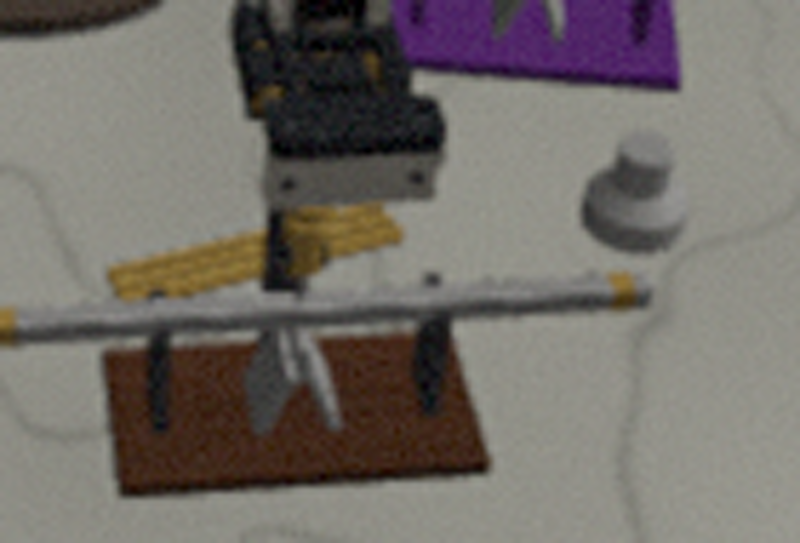

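The force jumps to 14 N and the TCP stalls, so the punch is at its stop, and the bar is still level. Now I retreat straight up.

Call:
send_rows(
  rows=[
    [[-1,0,0,0,0,0,0],[-3,0,0,0,0,0,0],[-5,0,0,0,0,0,0],[-8,0,0,0,0,0,0],[-11,0,0,0,0,0,0],[-15,0,0,0,0,0,0],[-25,0,0,0,0,0,0],[-40,0,0,0,0,0,0]],
  ],
)

```text
clock: 25.45
position: [0.4903, 0.0244, 0.1694]
ee_rot: [0.13, 1.57, -0.133]
force: [-0.4, -0.6, 1.0]
width: 0.007
```

Call:
send_rows(
  rows=[
    [[-10,0,0,0,0,0,0],[-25,0,0,0,0,0,0],[-45,0,0,0,0,0,0],[-65,0,0,0,0,0,0],[-85,0,0,0,0,0,0],[-100,0,0,0,0,0,0],[-100,0,0,0,0,0,0],[-100,0,0,0,0,0,0]],
  ],
)

```text
clock: 26.25
position: [0.491, 0.0246, 0.2691]
ee_rot: [0.131, 1.568, -0.132]
force: [-0.6, -0.1, -0.5]
width: 0.004
```

```bash
python3 frc.py 20 2
```

```text
26.3 [0.4907 0.0246 0.2686] F [-0.49 -0.12 -0.3 ] sd [0.11 0.04 0.24]
bar z85 [0.0852, 0.0851, 0.0842, 0.0846, 0.084, 0.0845]
head n 79 rows 169 180 z90 0.1624 z50 0.1597
```

View pics/scene20c.png

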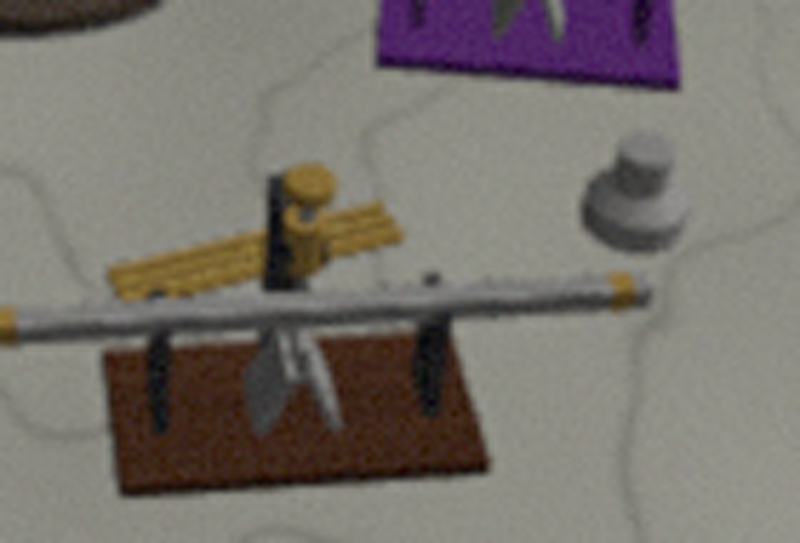

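The head is back at 162 mm (crop (310,185), head rows 169–180 as before). The bar is level, nothing else in the picture has moved, and the hand is clear. Handing in.

```bash
python3 -c "
from cell import arm
print(arm.sign_off())"
```

```text
the job is handed in; nothing more can be done
None
```

The bar is balanced and punched. I slid it along its own tilt on the brown stand's edge by −37, +14 and −7 mm, letting go each time to see which way it tipped. After the third slide it came to rest level by itself. With the bar free and level, I pressed the punch straight down to its stop and backed off upward.

**What the last checks showed** (clock about 26 s, limit 64 s):
- **Bar:** level before, during and after the punch. Its top reads 84–85 mm along the whole length.
- **Punch at its stop:** the force was about 5.9 N, then jumped to 14 N as the hand stalled.
- **Punch afterward:** the head is back at 162 mm.
- **Robot:** clear of everything, with no contact force. Nothing else moved in the closing scene crop, which shows only the area around the stand.

**What disagreed or went unchecked:**
- **Fingertips:** the shut tips met the punch about 20 mm higher than the reported TCP implied, so I found contact by force steps.
- **Tilt fit:** a simple straight-line tilt fit gave about 0.01 rad. The height profile gave about 0.002 rad; I trusted the profile.
- **Punch mark:** I did not see the mark itself. I infer it from the punch reaching its stop.

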